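# Hang two headbands on the accessory rail

## Robot

A 6-joint arm with a two-finger parallel gripper is mounted at the origin on a cart in front of the work surface, level with it; the furniture and walls round the work are solid. World frame = base frame: x ahead of the robot, y to its left, z up, the work surface at z = 0. Lengths are in m, angles in rad, forces in N, time in s.
With the tool pointing down it reaches from about 0.375 to 0.9 m from the base axis. Payload 3.1 kg.
Tool frame: the origin (TCP) lies at the very end of the fingers, on their centre line; the grasp point (between the pads) lies 19 mm behind it; z points along the fingers, y is the direction in which the jaws open and shut (so a half turn about z gives the same grasp; the last joint's range is limited). The gripper opens to 87 mm and grips with 3 to 60 N. Pads are 19 mm wide; open, the fingers measure 117 mm over their backs; the gripper's body (75 mm by 190 mm) begins 51 mm behind the grasp point.
Start: joints at [1.125, 0.527, 1.433, -0, 1.181, -0.178], TCP at [0.165, 0.603, 0.223] pointing down, gripper open.
Joint ranges: [-3.08, 3.08], [-0.75, 2.2], [0.22, 2.44], [-1.43, 4.57], [0, 2.65], [-2.85, 2.85]. Speed limits (rad/s): [2.79, 2.79, 3.14, 3.14, 3.14, 3.14].

## Interface

Orientations are given as a unit quaternion [x, y, z, w].
In Python, from rig import robot gives the robot as it stands. The module is installed in compiled form; this text tells all that it offers.
- The arm moves only by the tool carry_out, never from a script. Its argument "series" is a list of rows, each a list of 7 numbers: the shift along the tool's x, y, z in mm, then the turn, a rotation vector about the tool's x, y, z in degrees, then the gripper command: -1 is shut, 1 is fully open, values between are in proportion. In form: [[tx, ty, tz, rx, ry, rz, claw], ...]. A call has 1 to 8 rows; each row is the pose to reach, as a shift and turn from the pose measured when the call began, along the tool's axes at that moment; what a row does not reach only later rows make up. A row lasts 1/8 s, in which the tool goes at most 62.5 mm and 10.7 degrees, less where a joint would pass 70% of its speed; a pose out of reach is approached as far as the arm can. A call with a gripper value outside its range is refused whole. The fingers move at their own pace and stop on an object; "force" is the grip in N (left out, the last holds). Time passes only in rows, so rows that repeat a pose let the fingers close. It gives the time, the measured TCP pose, the force and the opening at its end, in the units of the state.
- robot.get_obs(): the state, without advancing time (a new reading comes with each control period).
- robot.camera(name): name is "side" or "top"; returns a dict with "pixels" (400x640x3 uint8, red, green, blue), "fx", "fy", "cx", "cy" (pixels), "position" and "attitude" of the camera in the world. Camera axes: x right, y down, z forward; pixel columns grow to the right and rows downward; lengths in m; the calibration is good to about 2 mm. A picture is of the moment at which its call begins. There is no depth.
- robot.hand_in(): hands the job in, once; it reports no verdict.
The state is a dict: "time": time; "q": joint angles; "joint_velocities": joint speeds; "joint_torque": joint torques, N m; "position": TCP position; "tool_rot": TCP orientation; "ft_force": force on the tool from outside, world axes, zero at the start; "moment": the same for the moment, N m; "grip_width": finger opening in m.
Only numpy, scipy, OpenCV 4.12 (cv2) and the standard library are available. Lean on these libraries where they do the work, as an engineer would, in place of code of your own. Each camera call takes 0.05 s, during which the arm holds its last target.

## Task

Hang the two headbands that stand on the worktop over the rail of the wooden accessory stand, straddling it with one leg down each side, squarely across it and hanging straight down, the broad one further left along the rail than the slim one as seen from the robot. The headband that already hangs there stays where it is and must not be touched by the others: leave a visible gap between neighbours. Do not shift or tip the pepper mill, the brush cup or the glasses case.

Things in the scene. Friction and masses are not known exactly. Their poses are not given: they have to be found in the camera images.
- stand: fixed stand: wooden board 130 (x) by 400 mm (y), 16 thick, origin under its centre on the worktop. Round steel rail along y straight above the origin, 16 mm thick, top 168 mm above the worktop, held by posts at y = +-185 mm (26 thick, tops 187 high). +y is its left end seen from the robot (stand turned 0 to 0.5 rad). Keep headband centres within 150 mm of the rail's middle.
- broad_band_mid (a point): cream headband, the broadest strip: 40 mm wide (along its y), 6 mm thick. Arch 120 mm wide (x), 126 tall (z); point at its mid-height, 63 mm above the tips. Crown: half circle, outer radius 60 about 3 mm above the point, its underside 57 mm above the point; leg tips 91 mm apart inside. 70 g. Stands on its tips, tips over easily; pivots in the grip if swung fast. Pinch across the strip at a shoulder (x = +-34, z = +49 mm): fingers at mid-crown would hit the rail.
- slim_band_mid (a point): cream headband, the narrowest strip: 24 mm wide (along its y), 6 mm thick. Arch 120 mm wide (x), 126 tall (z); point at its mid-height, 63 mm above the tips. Crown: half circle, outer radius 60 about 3 mm above the point, its underside 57 mm above the point; leg tips 91 mm apart inside. 50 g. Stands on its tips, tips over easily; pivots in the grip if swung fast. Pinch across the strip at a shoulder (x = +-34, z = +49 mm): fingers at mid-crown would hit the rail.
- hung_band_mid (a point): cream headband, a middling strip: 30 mm wide (along its y), 6 mm thick. Arch 120 mm wide (x), 126 tall (z); point at its mid-height, 63 mm above the tips. Crown: half circle, outer radius 60 about 3 mm above the point, its underside 57 mm above the point; leg tips 91 mm apart inside. Already hangs over the rail, its y along the rail, up to 120 mm from the rail's middle.
- mill_mid (a point): wooden pepper mill, bystander, 58 mm thick, 170 mm tall, standing; this point is on its axis half-way up, 85 mm above the worktop
- cup_mid (a point): glass cup with brushes, bystander, 81 by 71 mm, 172 mm tall, standing; this point is on its axis half-way up, 86 mm above the worktop
- case_mid (a point): pink glasses case, bystander, 150 mm long (its x), 55 mm wide, 57 mm tall, lying on the worktop; this point is its centre
There are look-alikes about, which are no part of the job. Leave any pink or red look-alike of the part that bears hung_band_mid alone.

How it is judged:
At the end, for the whole second after the job is handed in: All three headbands rest on the rail, still: centre within 30 mm of straight under it and 165 mm of its middle, within 14 mm of hanging height, tilt under 0.3 rad, strip along the rail within 0.4 rad; broad left of slim; none touching; centres apart: broad-hung 38 mm, broad-slim 35, slim-hung 30 (x of broad_band_mid in the frame of stand between -0.03 and 0.03 m and y of broad_band_mid in the frame of stand between -0.165 and 0.165 m and z of broad_band_mid in the frame of stand between 0.097 and 0.122 m and angle between each of broad_band_mid, slim_band_mid, hung_band_mid's own z axis and vertical below 0.3 rad and angle between the y axis of each of broad_band_mid, slim_band_mid, hung_band_mid and the y axis of stand, either way round below 0.4 rad and contact force between each of broad_band, slim_band, hung_band and stand above 0.1 N and linear speed of each of broad_band, slim_band, hung_band below 0.03 m/s and x of slim_band_mid in the frame of stand between -0.03 and 0.03 m and y of slim_band_mid in the frame of stand between -0.165 and 0.165 m and z of slim_band_mid in the frame of stand between 0.097 and 0.122 m and x of hung_band_mid in the frame of stand between -0.03 and 0.03 m and y of hung_band_mid in the frame of stand between -0.165 and 0.165 m and z of hung_band_mid in the frame of stand between 0.097 and 0.122 m and ((y of broad_band_mid in the frame of stand above -0.15 m and y of slim_band_mid in the frame of stand below -0.15 m) or (y of broad_band_mid in the frame of stand above -0.12 m and y of slim_band_mid in the frame of stand below -0.12 m) or (y of broad_band_mid in the frame of stand above -0.09 m and y of slim_band_mid in the frame of stand below -0.09 m) or (y of broad_band_mid in the frame of stand above -0.06 m and y of slim_band_mid in the frame of stand below -0.06 m) or (y of broad_band_mid in the frame of stand above -0.03 m and y of slim_band_mid in the frame of stand below -0.03 m) or (y of broad_band_mid in the frame of stand above 0 m and y of slim_band_mid in the frame of stand below 0 m) or (y of broad_band_mid in the frame of stand above 0.03 m and y of slim_band_mid in the frame of stand below 0.03 m) or (y of broad_band_mid in the frame of stand above 0.06 m and y of slim_band_mid in the frame of stand below 0.06 m) or (y of broad_band_mid in the frame of stand above 0.09 m and y of slim_band_mid in the frame of stand below 0.09 m) or (y of broad_band_mid in the frame of stand above 0.12 m and y of slim_band_mid in the frame of stand below 0.12 m) or (y of broad_band_mid in the frame of stand above 0.15 m and y of slim_band_mid in the frame of stand below 0.15 m)) and contact force between hung_band and broad_band below 0.05 N and contact force between each of hung_band, broad_band and slim_band below 0.05 N and distance between broad_band_mid and hung_band_mid above 0.038 m and distance between slim_band_mid and hung_band_mid above 0.03 m and distance between broad_band_mid and slim_band_mid above 0.035 m).
It fails at once if the pepper mill is shifted more than 3 cm or tipped over (distance of mill_mid from where it was at the start of the episode above 0.03 m or angle between mill_mid's own z axis and vertical above 0.35 rad).
It fails at once if the brush cup is shifted more than 3 cm or tipped over (distance of cup_mid from where it was at the start of the episode above 0.03 m or angle between cup_mid's own z axis and vertical above 0.35 rad).
It fails at once if the glasses case is shifted more than 3 cm or tipped over (distance of case_mid from where it was at the start of the episode above 0.03 m or angle between case_mid's own z axis and vertical above 0.6 rad).
It fails at once if the headband that already hangs is pushed more than 3 cm or knocked off (distance of hung_band_mid from where it was at the start of the episode above 0.03 m).
It also fails if it takes over 70 s, if anything falls off the work surface, if the arm or the gripper's body presses on something with over 40 N, if the wrist force passes 120 N, or if a joint passes its speed limit or range.

## Working session

There is one attempt and no reset: what is moved stays moved. The work goes in short steps, Python scripts to look and compute and a tool call to move; the robot and the scene stay as the last step left them, time stands still between calls to the robot, and variables do not carry over. Pictures are saved under pics/ and viewed, and the job is handed in when it is done.

Besides the shell and the picture viewer there is one more tool, called after "Call:" as name([rows], argument=value, ...), one row to a line, values as JSON. carry_out: Moves the arm, as the interface text tells. Its arguments: {"type":"object","properties":{"series":{"type":"array"},"force":{"type":"number"}},"required":["series"]}

```bash
mkdir -p pics
python3 - <<'E'
from rig import robot
import cv2,json
for n in("side","top"):
    c=robot.camera(n); cv2.imwrite(f"pics/{n}0.png",c["pixels"][:,:,::-1])
    print(n,{k:v for k,v in c.items() if k!="pixels"})
print(robot.get_obs())
E
```

```text
side {'fx': 363.890757890872, 'fy': 363.890757890872, 'cx': 320.1553870250532, 'cy': 198.40510691130214, 'position': array([ 0.62743852, -1.00370204,  0.62160821]), 'attitude': array([ 0.85167005,  0.02896215, -0.01715088, -0.52299633])}
top {'fx': 382.1158137577749, 'fy': 382.1158137577749, 'cx': 321.1476035407397, 'cy': 198.560773963983, 'position': array([-0.14364343, -0.11019667,  1.22121811]), 'attitude': array([ 0.73038713, -0.62691998,  0.18038198, -0.20240634])}
{'time': 0.1, 'q': array([ 1.12554561e+00,  5.28371665e-01,  1.43374171e+00, -1.37563710e-05,
        1.18138694e+00, -1.78512490e-01]), 'joint_velocities': array([ 0.00051326, -0.00300128, -0.00382644, -0.00119393,  0.00014438,
        0.00074238]), 'joint_torque': array([ 8.71186830e-05, -4.40988028e+01, -1.77151161e+01,  6.35224278e-02,
        5.33306727e-02, -3.37655672e-05]), 'position': array([0.16444511, 0.60231671, 0.22168075]), 'tool_rot': array([ 1.32971430e-01,  9.91119412e-01, -9.09767681e-04, -2.86629068e-04]), 'ft_force': array([ 0.60435847,  0.15508229, -0.49388714]), 'moment': array([-0.04845107, -0.04109077,  0.02506072]), 'grip_width': 0.08676817891133988}
```

View pics/side0.png

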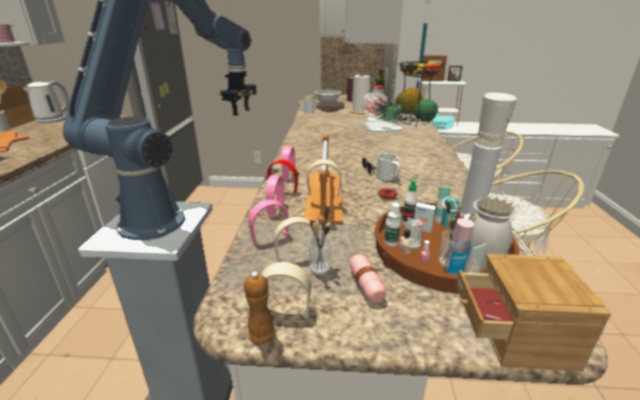

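View pics/top0.png

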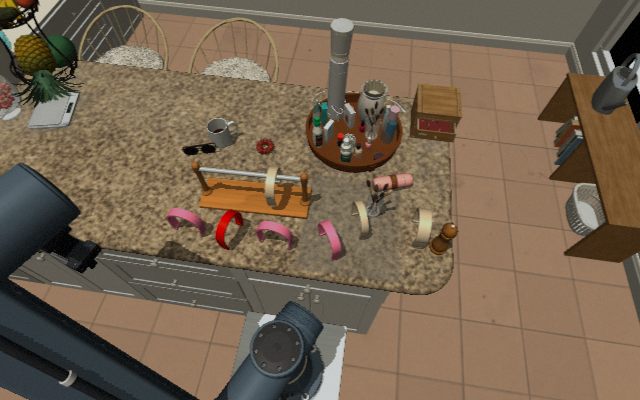

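The stand's rail runs from (197,170) to (305,180) in the top view, with the hung cream band at (271,186). The two standing cream bands are at about (360,218), next to the cup, and (424,228), next to the mill. The pink and red ones are look-alikes. I'll enlarge the crops to confirm.

```bash
cat > h.py <<'E'
from rig import robot
import cv2,numpy as np
from scipy.spatial.transform import Rotation as R
def crop(n,x0,y0,w,h,f,out):
    c=robot.camera(n); p=c["pixels"][y0:y0+h,x0:x0+w,::-1]
    p=cv2.resize(p,None,fx=f,fy=f,interpolation=cv2.INTER_CUBIC)
    s=10
    for x in range((x0+s-1)//s*s,x0+w,s):
        cv2.line(p,(int((x-x0)*f),0),(int((x-x0)*f),4 if x%50 else 10),(0,255,255),1)
        if x%20==0: cv2.putText(p,str(x),(int((x-x0)*f)+1,16),0,.35,(0,255,255),1)
    for y in range((y0+s-1)//s*s,y0+h,s):
        cv2.line(p,(0,int((y-y0)*f)),(6,int((y-y0)*f)),(0,255,255),1)
        if y%20==0: cv2.putText(p,str(y),(8,int((y-y0)*f)+4),0,.35,(0,255,255),1)
    cv2.imwrite(out,p)
def ray(c,u,v):
    d=np.array([(u-c["cx"])/c["fx"],(v-c["cy"])/c["fy"],1.])
    return np.array(c["position"]),R.from_quat(c["attitude"]).apply(d)
def onz(c,u,v,z):
    o,d=ray(c,u,v); return o+d*(z-o[2])/d[2]
def proj(c,P):
    q=R.from_quat(c["attitude"]).inv().apply(np.atleast_2d(P)-c["position"])
    return np.c_[q[:,0]/q[:,2]*c["fx"]+c["cx"],q[:,1]/q[:,2]*c["fy"]+c["cy"]]
E
python3 - <<'E'
from h import *
crop("top",180,150,150,90,5,"pics/t_stand.png")
crop("top",310,170,160,100,5,"pics/t_bands.png")
crop("side",220,130,180,120,4,"pics/s_stand.png")
crop("side",230,200,160,150,4,"pics/s_bands.png")
E
```

```text
(no output)
```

View pics/t_stand.png

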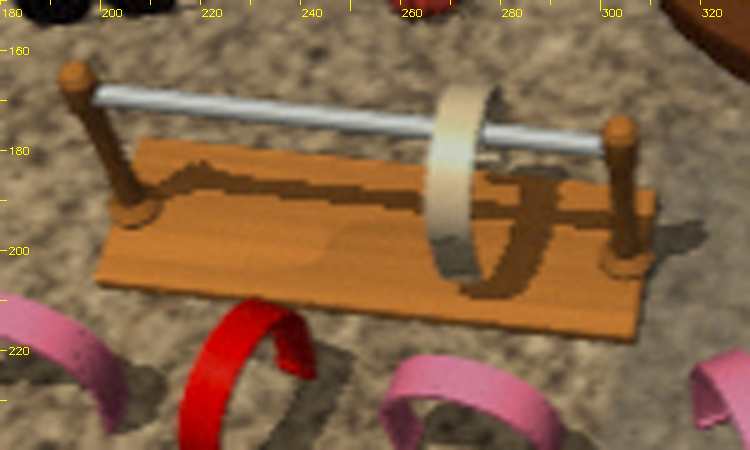

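View pics/t_bands.png

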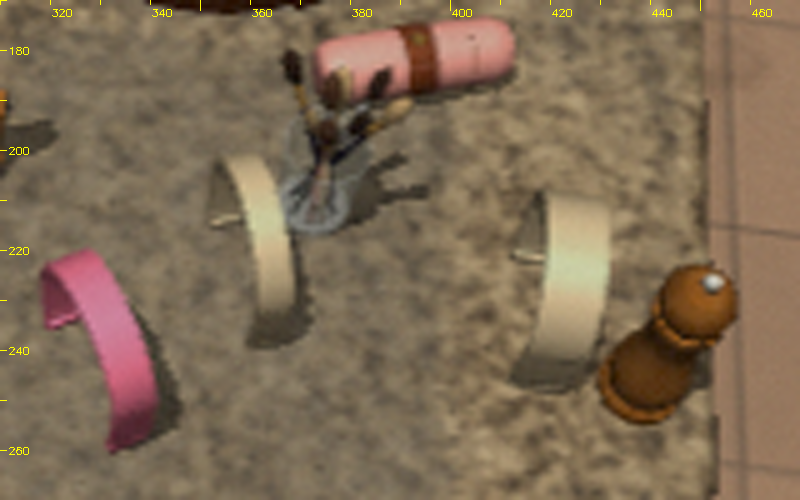

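View pics/s_stand.png

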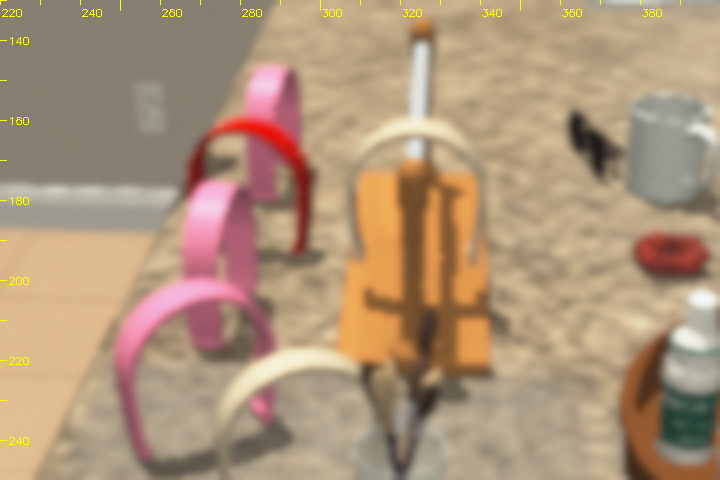

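View pics/s_bands.png

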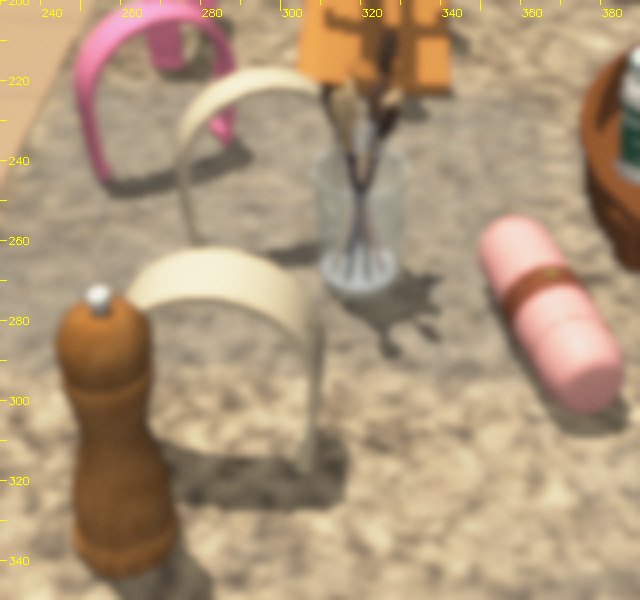

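Both standing cream bands are confirmed. The one at (424,228) is visibly the broadest and the one at (360,218) is the narrowest. Next I'll fit the poses by overlaying models.

```bash
cat > fit.py <<'E'
from h import *
from scipy.optimize import least_squares,minimize
def arch(w,t=0.006,n=24):
    a=np.linspace(0,np.pi,n); 
    leg=lambda r,tip:np.r_[[[r if 0 else tip,-.063]],np.c_[r*np.cos(a),.003+r*np.sin(a)],[[-tip,-.063]]]
    o=leg(.06,.0515); i=leg(.054,.0455); return o,i
def silh(c,w,P,S=8):
    x,y,z,th=P; o,i=arch(w); polys=[]
    def W(p,s): 
        q=np.c_[p[:,0],np.full(len(p),s*w/2),p[:,1]]
        return proj(c,R.from_euler('z',th).apply(q)+[x,y,z])
    fs=[(W(o,-1),W(o,1)),(W(i,-1),W(i,1)),(W(o,-1),W(i,-1)),(W(o,1),W(i,1))]
    m=np.zeros((400,640),np.uint8)
    for A,B in fs:
        for k in range(len(A)-1):
            pts=np.array([A[k],A[k+1],B[k+1],B[k]])
            cv2.fillConvexPoly(m,cv2.convexHull((pts*16).round().astype(np.int32)),255,cv2.LINE_AA,4)
    return m
E
python3 - <<'E'
from fit import *
t=robot.camera("top"); s=robot.camera("side")
uv=np.array([(208,177.4),(311,188),(307,218),(199.4,207),(200,169.4),(300.6,179.2),(195.4,163.5),(304,174.5)])
def sp(p):
    L=np.array([(.065,.2,.016),(.065,-.2,.016),(-.065,-.2,0),(-.065,.2,0),(0,.172,.160),(0,-.172,.160),(0,.185,.183),(0,-.185,.183)])
    return R.from_euler('z',p[2]).apply(L)+[p[0],p[1],0]
f=lambda p:(proj(t,sp(p))-uv).ravel()
r=least_squares(f,[.5,.0,.1]); print("stand",r.x.round(4),f(r.x).round(1).reshape(-1,2).tolist())
P=r.x
print("side proj",proj(s,sp(P)).round(0).tolist())
# hung band y along rail
for n,u in(("hung",(271,168+8)),):
    q=onz(t,269,177.5,.168); print("hung local", R.from_euler('z',-P[2]).apply(q-[P[0],P[1],0]).round(3))
def mask(c):
    h=cv2.cvtColor(c["pixels"],cv2.COLOR_RGB2HSV); return h
for n,(u,v),w in(("slim",(361,218),.024),("broad",(424.5,222),.04)):
    q=onz(t,u,v,.126); print(n,q.round(3), 'side',proj(s,q).round(0))
q=onz(t,444,246,.0);print('mill',q.round(3)); print('mill top',onz(t,452.5,226.5,.17).round(3))
print('cup',onz(t,372,211,.005).round(3)); print('case',onz(t,392,183,.03).round(3))
E
```

```text
stand [0.5606 0.2287 0.0358] [[-0.3, -1.0], [0.6, -1.1], [0.1, 1.1], [-0.1, 0.7], [0.4, -0.8], [-0.2, -0.6], [-0.6, 0.7], [0.0, 0.6]]
side proj [[341.0, 173.0], [343.0, 221.0], [303.0, 224.0], [310.0, 176.0], [325.0, 143.0], [323.0, 177.0], [326.0, 136.0], [323.0, 172.0]]
hung local [-0.013 -0.068  0.168]
slim [ 0.467 -0.16   0.126] side [[282. 219.]]
broad [ 0.484 -0.366  0.126] side [[274. 266.]]
mill [ 0.471 -0.464  0.   ]
mill top [ 0.456 -0.442  0.17 ]
cup [ 0.57  -0.203  0.005]
case [ 0.688 -0.266  0.03 ]
```

```bash
cat > run1.py <<'E'
from fit import *
t=robot.camera("top"); s=robot.camera("side")
def cream(c):
    r=c["pixels"].astype(int); R_,G,B=r[...,0],r[...,1],r[...,2]
    return ((R_>150)&(R_-B>20)&(R_-B<75)&(R_-G<28)).astype(np.uint8)*255
wins={"slim":((345,195,30,50),(270,212,45,55)),"broad":((405,202,35,50),(258,255,60,70))}
for n,w,P0 in(("slim",.024,(.467,-.16,.15)),("broad",.04,(.484,-.366,0))):
    # edges-based score: gradient magnitude along silhouette outline
    def score(p):
        tot=0
        for c in(t,s):
            m=silh(c,w,(p[0],p[1],.063,p[2]))
            x0,y0,ww,hh=wins[n][0 if c is t else 1]
            pix=G[id(c)][y0:y0+hh,x0:x0+ww]; mm=m[y0:y0+hh,x0:x0+ww]/255.
            e=np.abs(mm-pix/255.); tot+=e.sum()/mm.sum()
        return tot
    G={id(t):cream(t).astype(float),id(s):cream(s).astype(float)}
    best=min((minimize(score,[P0[0]+dx,P0[1],P0[2]+dth],method="Nelder-Mead",options=dict(initial_simplex=np.array([P0[0]+dx,P0[1],P0[2]+dth])+np.array([[0,0,0],[.012,0,0],[0,.012,0],[0,0,.2]]))) for dx in(-.005,.008) for dth in(-.3,0,.3)),key=lambda r:r.fun)
    print(n,best.x.round(4),best.fun)
    for c,nm,wi in((t,"t",wins[n][0]),(s,"s",wins[n][1])):
        im=c["pixels"][:,:,::-1].copy(); big=cv2.resize(im,None,fx=6,fy=6,interpolation=cv2.INTER_CUBIC)
        m=cv2.resize(silh(c,w,(best.x[0],best.x[1],.063,best.x[2])),None,fx=6,fy=6)
        k,_=cv2.findContours((m>127).astype(np.uint8),cv2.RETR_LIST,cv2.CHAIN_APPROX_NONE)
        cv2.drawContours(big,k,-1,(255,0,0),1)
        x0,y0,ww,hh=[v*6 for v in wi]; cr=big[y0-60:y0+hh+60,x0-60:x0+ww+60]
        globals()[n+nm]=cr
H=420
row=lambda L:np.hstack([cv2.resize(a,(int(a.shape[1]*290/a.shape[0]),290)) for a in L])
a=row([slimt,slims]);b=row([broadt,broads]);W=max(a.shape[1],b.shape[1])
pad=lambda q:cv2.copyMakeBorder(q,0,0,0,W-q.shape[1],0)
cv2.imwrite("pics/fit1.png",np.vstack([pad(a),pad(b)]))
E
python3 run1.py
```

```text
slim [ 0.5054 -0.1258 -1.1247] 1.9516987631947593
broad [ 0.5026 -0.3494 -0.9328] 1.5104719054130393
```

View pics/fit1.png

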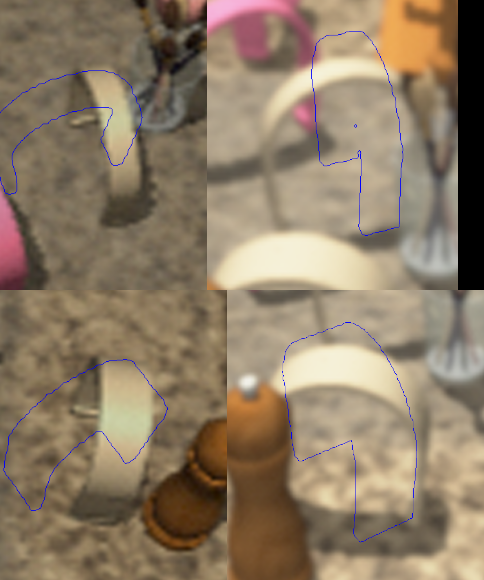

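```bash
cat > ov.py <<'E'
from fit import *
def overlay(c,win,items,f=6):
    x0,y0,w,h=win; out=cv2.resize(c["pixels"][y0:y0+h,x0:x0+w,::-1],None,fx=f,fy=f,interpolation=cv2.INTER_CUBIC)
    for wd,P,col in items:
        o,i=arch(wd)
        for p in(o,i):
            for s in(-1,1):
                q=np.c_[p[:,0],np.full(len(p),s*wd/2),p[:,1]]
                uv=(proj(c,R.from_euler('z',P[3]).apply(q)+P[:3])-[x0,y0]+.5)*f
                cv2.polylines(out,[uv.round().astype(np.int32)],False,col,1,cv2.LINE_AA)
    return out
E
python3 - <<'E'
from ov import *
t=robot.camera("top"); s=robot.camera("side")
def tile(L,H=290):
    return np.hstack([cv2.resize(a,(int(a.shape[1]*H/a.shape[0]),H)) for a in L])
B=(255,0,0)
r=[]
r.append(tile([overlay(t,(340,190,50,60),[(.024,(.467,-.16,.063,a),B)]) for a in(0,.15,.3)]))
r.append(tile([overlay(t,(398,200,50,60),[(.04,(.484,-.366,.063,a),B)]) for a in(-.15,0,.15)]))
cv2.imwrite("pics/ov1.png",np.vstack(r))
E
```

```text
(no output)
```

View pics/ov1.png

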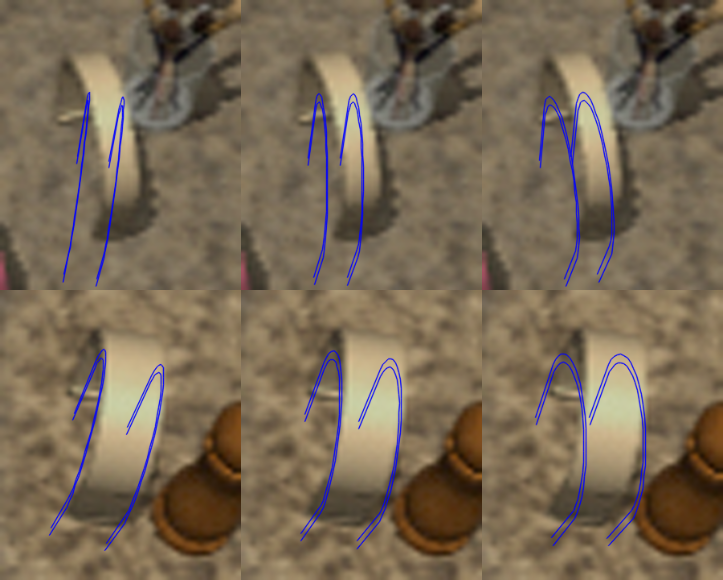

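```bash
cat > ov2.py <<'E'
from ov import *
import sys
t=robot.camera("top"); s=robot.camera("side")
def tile(L,H=290):
    return np.hstack([cv2.resize(a,(int(a.shape[1]*H/a.shape[0]),H)) for a in L])
B=(255,0,0)
S=eval(sys.argv[1]);Bd=eval(sys.argv[2])
r=[]
f=lambda w,p:(w,(p[0],p[1],.063,p[2]),B)
r.append(tile([overlay(t,(340,190,50,60),[f(.024,S)]),overlay(s,(265,210,60,60),[f(.024,S)])]))
r.append(tile([overlay(t,(398,200,50,60),[f(.04,Bd)]),overlay(s,(250,255,65,70),[f(.04,Bd)])]))
W=max(a.shape[1] for a in r)
cv2.imwrite(sys.argv[3],np.vstack([cv2.copyMakeBorder(a,0,0,0,W-a.shape[1],0) for a in r]))
E
python3 ov2.py "(.492,-.152,.35)" "(.498,-.366,.15)" pics/ov2.png
```

```text
(no output)
```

View pics/ov2.png

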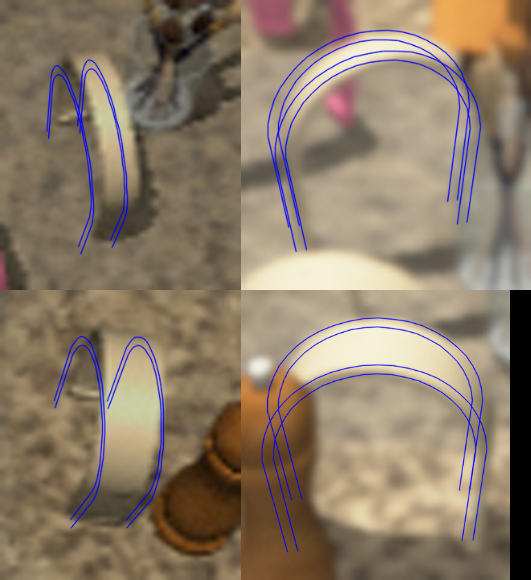

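```bash
python3 ov2.py "(.501,-.166,.33)" "(.507,-.371,.07)" pics/ov3.png
```

```text
(no output)
```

View pics/ov3.png

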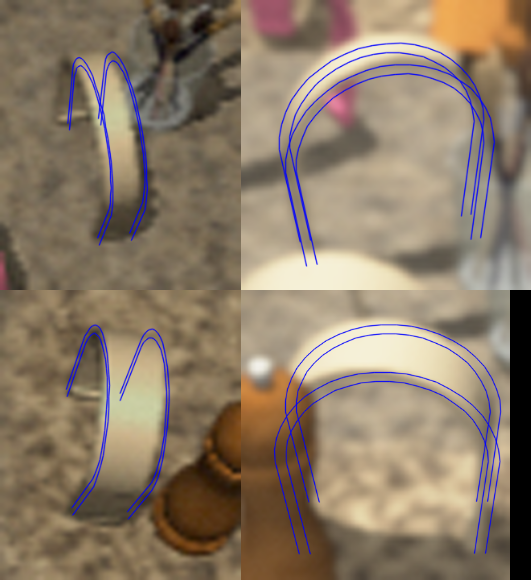

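```bash
cat > plan.py <<'E'
from h import *
from scipy.spatial.transform import Slerp
SL=(.497,-.162,.063,.35); BR=(.504,-.3685,.063,.07); ST=(.5606,.2287,.0358)
def tool(M,side,phi,up=0.):
    th=M[3]; ex=np.array([np.cos(th),np.sin(th),0]); ey=np.array([-ex[1],ex[0],0]); ez=np.array([0,0,1.])
    ph=np.radians(phi); z=np.sin(ph)*ex-np.cos(ph)*ez; x=np.cross(ey,z)
    Rt=R.from_matrix(np.c_[x,ey,z])
    G=np.array(M[:3])+side*.034*ex+.049*ez
    return G+.019*z+up*ez,Rt
def on_rail(y,dz=0,dx=0):
    c,s=np.cos(ST[2]),np.sin(ST[2])
    return (ST[0]-s*y+c*dx,ST[1]+c*y+s*dx,.111+dz,ST[2])
def plan(p,r,n):
    o=robot.get_obs(); p0=o["position"]; r0=R.from_quat(o["tool_rot"])
    d=r0.inv().apply(p-p0)*1000; w=(r0.inv()*r).as_rotvec(degrees=True)
    print("t",o["time"],"pos",p0.round(3),"delta",d.round(1),w.round(1))
    for k in range(1,n+1): print([*(d*k/n).round(0).astype(int).tolist(),*(w*k/n).round(0).astype(int).tolist()])
E
python3 - <<'E'
from plan import *
o=robot.get_obs();rc=R.from_quat(o["tool_rot"])
for a in [(SL,-1,15,.1),(BR,1,-20,.1)]: 
    p,r=tool(*a);print(p.round(3),r.as_quat().round(3))
p,r=tool(SL,-1,15,.1)
plan(np.array([.45,.25,.33]),r,8)
E
```

```text
[ 0.47  -0.172  0.194] [-0.173  0.976  0.023  0.129]
[ 0.531 -0.367  0.194] [-0.034  0.984 -0.006 -0.174]
t 0.8 pos [0.165 0.603 0.223] delta [-368.2 -265.2 -107.4] [ -4.6 -14.5 -35.1]
[-46, -33, -13, -1, -2, -4]
[-92, -66, -27, -1, -4, -9]
[-138, -99, -40, -2, -5, -13]
[-184, -133, -54, -2, -7, -18]
[-230, -166, -67, -3, -9, -22]
[-276, -199, -81, -3, -11, -26]
[-322, -232, -94, -4, -13, -31]
[-368, -265, -107, -5, -15, -35]
```

Call:
carry_out([
  [-46,-33,-13,-1,-2,-4,1],
  [-92,-66,-27,-1,-4,-9,1],
  [-138,-99,-40,-2,-5,-13,1],
  [-184,-133,-54,-2,-7,-18,1],
  [-230,-166,-67,-3,-9,-22,1],
  [-276,-199,-81,-3,-11,-26,1],
  [-322,-232,-94,-4,-13,-31,1],
  [-368,-265,-107,-5,-15,-35,0.5],
], force=25)

```text
time: 1.8
position: [0.4508, 0.2489, 0.3304]
tool_rot: [-0.173, 0.975, 0.026, 0.134]
ft_force: [0.5, 0.7, -0.2]
grip_width: 0.0824
```

Run:
```python
from plan import *
p,r=tool(SL,-1,15,.1)
plan(p,r,8)
```

```text
t 1.8 pos [0.451 0.249 0.33 ] delta [ 159.  -402.1   96. ] [0.2 0.7 0. ]
[20, -50, 12, 0, 0, 0]
[40, -101, 24, 0, 0, 0]
[60, -151, 36, 0, 0, 0]
[79, -201, 48, 0, 0, 0]
[99, -251, 60, 0, 0, 0]
[119, -302, 72, 0, 1, 0]
[139, -352, 84, 0, 1, 0]
[159, -402, 96, 0, 1, 0]
```

Call:
carry_out([
  [20,-50,12,0,0,0,0.5],
  [40,-101,24,0,0,0,0.5],
  [60,-151,36,0,0,0,0.5],
  [79,-201,48,0,0,0,0.5],
  [99,-251,60,0,0,0,0.5],
  [119,-302,72,0,1,0,0.5],
  [139,-352,84,0,1,0,0.5],
  [159,-402,96,0,1,0,0.5],
])

```text
time: 2.8
position: [0.4701, -0.1736, 0.1937]
tool_rot: [-0.171, 0.977, 0.024, 0.125]
ft_force: [1.3, -0.1, 0.3]
grip_width: 0.0651
```

Run:
```python
from plan import *
crop("top",320,160,90,100,6,"pics/a_t.png"); crop("side",230,180,130,110,6,"pics/a_s.png")
p,r=tool(SL,-1,15,0)
plan(p,r,4)
```

```text
t 2.9 pos [ 0.471 -0.177  0.193] delta [24.8  5.6 96.2] [-0.1 -0.3 -0.4]
[6, 1, 24, 0, 0, 0]
[12, 3, 48, 0, 0, 0]
[19, 4, 72, 0, 0, 0]
[25, 6, 96, 0, 0, 0]
```

View pics/a_t.png

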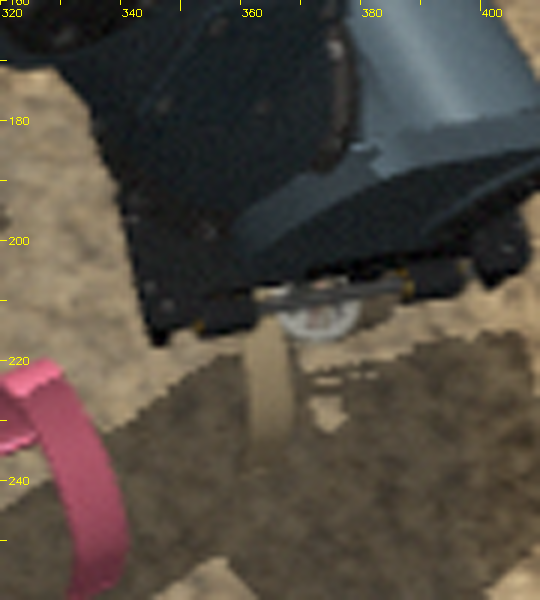

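View pics/a_s.png

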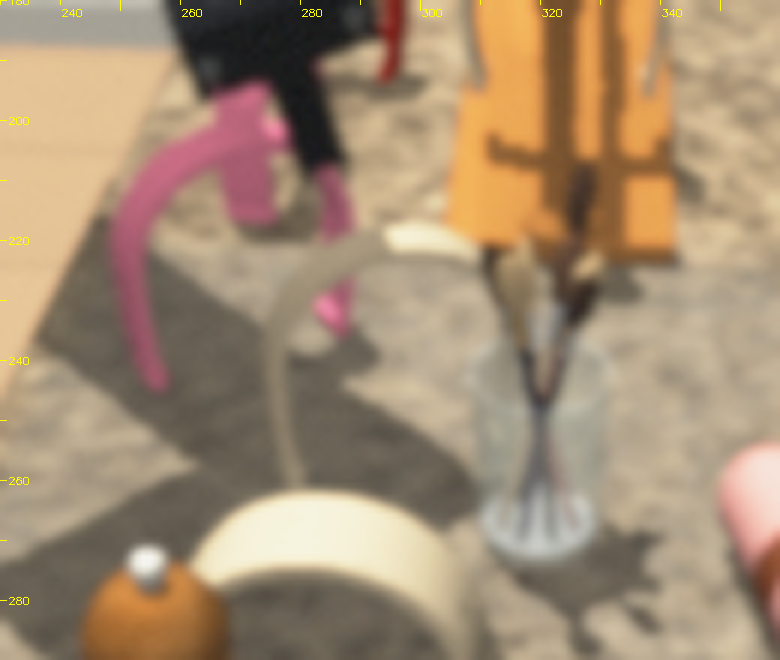

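The gripper is above the near shoulder. The finger tip is at (283,206) in the side view and the shoulder at about (284,224). The strip runs between the jaws.

Call:
carry_out([
  [6,1,24,0,0,0,0.5],
  [12,3,48,0,0,0,0.5],
  [19,4,72,0,0,0,0.5],
  [25,6,96,0,0,0,0.5],
  [25,6,96,0,0,0,0.5],
])

```text
time: 3.52
position: [0.4806, -0.1631, 0.1018]
tool_rot: [-0.163, 0.981, 0.017, 0.108]
ft_force: [-1.2, -1.0, 0.3]
grip_width: 0.0651
```

Run:
```python
from plan import *
print(robot.get_obs()["position"],robot.get_obs()["ft_force"])
crop("top",320,160,90,100,6,"pics/b_t.png"); crop("side",250,190,90,80,7,"pics/b_s.png")
```

```text
[ 0.48063088 -0.16305011  0.1017645 ] [-1.20632541 -0.96872667  0.25504687]
```

View pics/b_t.png

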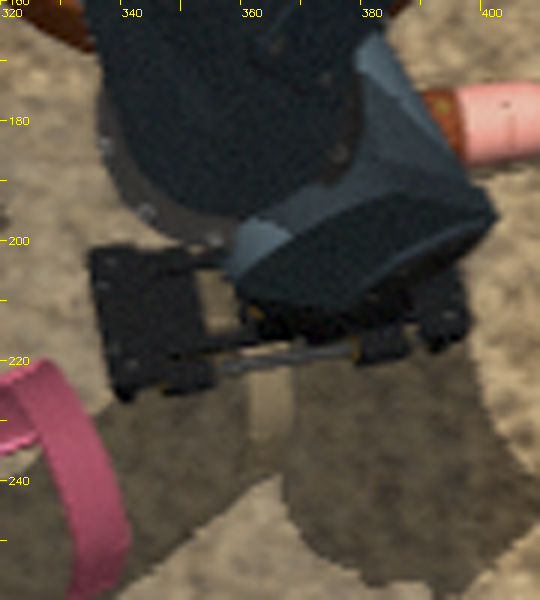

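View pics/b_s.png

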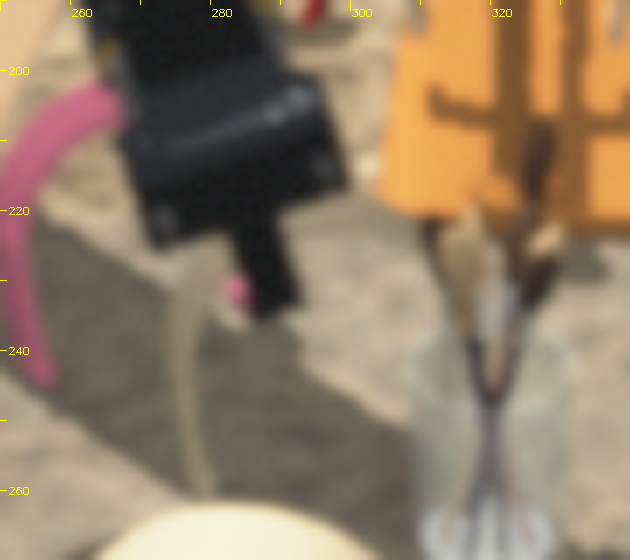

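Run:
```python
from plan import *
print(robot.get_obs()["position"])
p,r=tool(SL,-1,15,0)
print(p);plan(p,r,2)
```

```text
[ 0.48152457 -0.1642767   0.10318196]
[ 0.46968075 -0.1719723   0.09364741]
t 3.625 pos [ 0.482 -0.164  0.103] delta [15.5 -3.4  6.3] [-0.6 -2.3 -1.2]
[8, -2, 3, 0, -1, -1]
[15, -3, 6, -1, -2, -1]
```

Run:
```python
from plan import *
o=robot.get_obs();print(o["q"].round(3),o["joint_velocities"].round(3),o["ft_force"])
```

```text
[-0.662  0.528  1.963  0.353  0.551 -2.854] [-0.007 -0.017 -0.006 -0.001 -0.006 -0.   ] [ 0.15771424  0.17835115 -0.31119136]
```

Joint 6 is sitting at its lower limit (-2.85), and that caused the offset. I'll rise, turn the tool half a turn about its axis, and use the equivalent grasp.

Run:
```python
from plan import *
o=robot.get_obs()
plan(o["position"]+np.array([-.0,0,.2]),R.from_quat(o["tool_rot"]),6)
```

```text
t 3.625 pos [ 0.482 -0.164  0.103] delta [ -44.    -1.  -195.1] [0. 0. 0.]
[-7, 0, -33, 0, 0, 0]
[-15, 0, -65, 0, 0, 0]
[-22, 0, -98, 0, 0, 0]
[-29, -1, -130, 0, 0, 0]
[-37, -1, -163, 0, 0, 0]
[-44, -1, -195, 0, 0, 0]
```

Call:
carry_out([
  [-7,0,-33,0,0,0,0.5],
  [-15,0,-65,0,0,0,0.5],
  [-22,0,-98,0,0,2,0.5],
  [-29,-1,-130,0,0,10,0.5],
  [-37,-1,-163,0,0,20,0.5],
  [-44,-1,-195,0,0,30,0.5],
  [-44,-1,-195,0,0,40,0.5],
  [-44,-1,-195,0,0,50,0.5],
])

```text
time: 4.62
position: [0.4815, -0.1644, 0.3053]
tool_rot: [0.27, 0.956, 0.06, 0.094]
ft_force: [0.3, 0.3, 0.0]
grip_width: 0.0653
```

```bash
cat >> plan.py <<'E'
def flip(r): return r*R.from_euler('z',180,degrees=True)
E
python3 - <<'E'
from plan import *
o=robot.get_obs();print(o["q"].round(3))
p,r=tool(SL,-1,15,.1)
plan(p+[0,0,.1],flip(r),12)
E
```

```text
[-0.662  0.201  1.738  0.207  1.081 -1.77 ]
t 4.625 pos [ 0.481 -0.164  0.305] delta [  7.6 -14.3   8.3] [ -2.1   2.  128.5]
[1, -1, 1, 0, 0, 11]
[1, -2, 1, 0, 0, 21]
[2, -4, 2, -1, 1, 32]
[3, -5, 3, -1, 1, 43]
[3, -6, 3, -1, 1, 54]
[4, -7, 4, -1, 1, 64]
[4, -8, 5, -1, 1, 75]
[5, -10, 6, -1, 1, 86]
[6, -11, 6, -2, 2, 96]
[6, -12, 7, -2, 2, 107]
[7, -13, 8, -2, 2, 118]
[8, -14, 8, -2, 2, 129]
```

Call:
carry_out([
  [1,-1,1,0,0,10,0.5],
  [1,-2,1,0,0,20,0.5],
  [2,-4,2,0,0,30,0.5],
  [3,-5,3,0,0,40,0.5],
  [3,-6,3,-1,1,50,0.5],
  [4,-7,4,-1,1,60,0.5],
  [4,-8,5,-1,1,70,0.5],
  [5,-10,6,-1,1,80,0.5],
])

```text
time: 5.62
position: [0.4733, -0.1699, 0.2984]
tool_rot: [0.822, 0.557, 0.117, 0.029]
ft_force: [-0.0, -0.5, 0.5]
grip_width: 0.0655
```

Run:
```python
from plan import *
o=robot.get_obs();print(o["q"].round(3))
p,r=tool(SL,-1,15,.1)
plan(p,flip(r),6)
```

```text
[-0.699  0.201  1.763  0.239  1.069 -0.424]
t 5.625 pos [ 0.473 -0.17   0.298] delta [-19.9 -21.1 100.7] [-0.5  1.1 48.2]
[-3, -4, 17, 0, 0, 8]
[-7, -7, 34, 0, 0, 16]
[-10, -11, 50, 0, 1, 24]
[-13, -14, 67, 0, 1, 32]
[-17, -18, 84, 0, 1, 40]
[-20, -21, 101, -1, 1, 48]
```

Call:
carry_out([
  [-3,-4,17,0,0,8,0.5],
  [-7,-7,34,0,0,16,0.5],
  [-10,-11,50,0,1,24,0.5],
  [-13,-14,67,0,1,32,0.5],
  [-17,-18,84,0,1,40,0.5],
  [-20,-21,101,-1,1,48,0.5],
  [-20,-21,101,-1,1,48,0.5],
])

```text
time: 6.5
position: [0.4689, -0.1714, 0.1934]
tool_rot: [0.976, 0.175, 0.13, -0.019]
ft_force: [-0.5, 0.5, -0.4]
grip_width: 0.0651
```

Run:
```python
from plan import *
o=robot.get_obs();print(o["q"].round(3))
p,r=tool(SL,-1,15,.0)
print(p)
plan(p,flip(r),5)
```

```text
[-0.718  0.345  1.923  0.33   0.766  0.271]
[ 0.46968075 -0.1719723   0.09364741]
t 6.5 pos [ 0.469 -0.171  0.193] delta [-25.4   0.1  96.5] [ 0.4 -0.1  0.3]
[-5, 0, 19, 0, 0, 0]
[-10, 0, 39, 0, 0, 0]
[-15, 0, 58, 0, 0, 0]
[-20, 0, 77, 0, 0, 0]
[-25, 0, 96, 0, 0, 0]
```

Call:
carry_out([
  [-5,0,19,0,0,0,0.5],
  [-10,0,39,0,0,0,0.5],
  [-15,0,58,0,0,0,0.5],
  [-20,0,77,0,0,0,0.5],
  [-25,0,96,0,0,0,0.5],
  [-25,0,96,0,0,0,0.5],
])

```text
time: 7.25
position: [0.4702, -0.1719, 0.0945]
tool_rot: [0.976, 0.176, 0.13, -0.02]
ft_force: [1.0, -0.3, 0.2]
grip_width: 0.0652
```

Run:
```python
from plan import *
o=robot.get_obs();print(o["q"].round(3))
p,r=tool(SL,-1,15,.0)
plan(p,flip(r),1)
crop("top",320,160,90,100,6,"pics/c_t.png"); crop("side",250,190,90,80,7,"pics/c_s.png")
```

```text
[-0.718  0.542  2.007  0.481  0.508  0.084]
t 7.25 pos [ 0.47  -0.172  0.094] delta [-0.7 -0.1  0.7] [ 0.3 -0.1  0.4]
[-1, 0, 1, 0, 0, 0]
```

View pics/c_t.png

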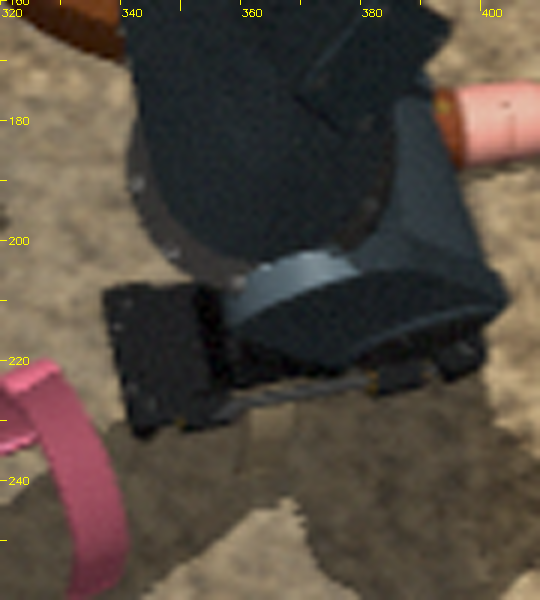

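View pics/c_s.png

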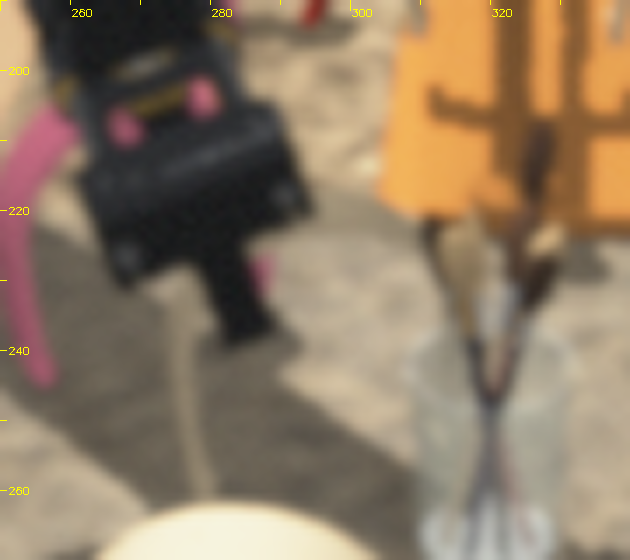

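The strip (top view, about (363,232)) lies between the jaws (about 352 and 380), so I can close.

Call:
carry_out([
  [0,0,0,0,0,0,0.2],
  [0,0,0,0,0,0,0.0],
  [0,0,0,0,0,0,-0.2],
  [0,0,0,0,0,0,-0.4],
  [0,0,0,0,0,0,-1],
  [0,0,0,0,0,0,-1],
  [0,0,0,0,0,0,-1],
  [0,0,0,0,0,0,-1],
], force=25)

```text
time: 8.35
position: [0.4707, -0.1724, 0.0953]
tool_rot: [0.976, 0.176, 0.13, -0.019]
ft_force: [-0.1, 0.5, 0.8]
grip_width: 0.0235
```

Run:
```python
from plan import *
o=robot.get_obs();print(o["q"].round(3))
plan(o["position"]+[0,0,.2],R.from_quat(o["tool_rot"]),14)
crop("side",250,190,90,80,7,"pics/d_s.png")
```

```text
[-0.718  0.54   2.006  0.48   0.508  0.085]
t 8.35 pos [ 0.471 -0.172  0.095] delta [  52.2    1.9 -193.1] [0. 0. 0.]
[4, 0, -14, 0, 0, 0]
[7, 0, -28, 0, 0, 0]
[11, 0, -41, 0, 0, 0]
[15, 1, -55, 0, 0, 0]
[19, 1, -69, 0, 0, 0]
[22, 1, -83, 0, 0, 0]
[26, 1, -97, 0, 0, 0]
[30, 1, -110, 0, 0, 0]
[34, 1, -124, 0, 0, 0]
[37, 1, -138, 0, 0, 0]
[41, 1, -152, 0, 0, 0]
[45, 2, -165, 0, 0, 0]
[48, 2, -179, 0, 0, 0]
[52, 2, -193, 0, 0, 0]
```

View pics/d_s.png

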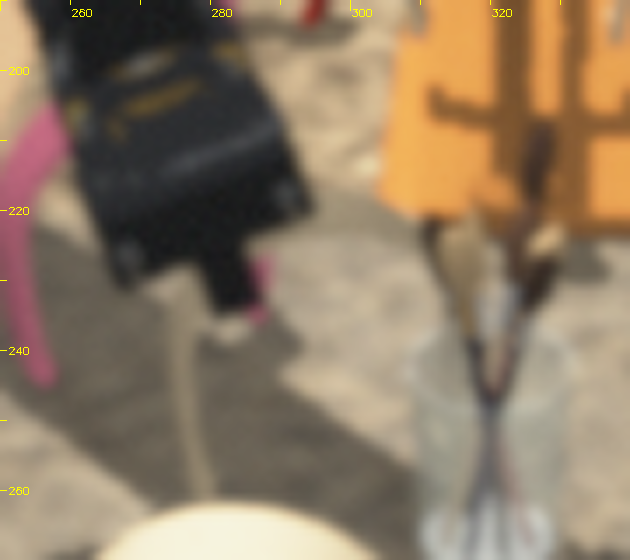

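Gripped at 23.5 mm opening, which matches the 24 mm slim strip. Now I'll lift slowly.

Call:
carry_out([
  [2,0,-8,0,0,0,-1],
  [6,0,-22,0,0,0,-1],
  [10,0,-38,0,0,0,-1],
  [15,1,-55,0,0,0,-1],
  [20,1,-73,0,0,0,-1],
  [25,1,-92,0,0,0,-1],
  [30,1,-110,0,0,0,-1],
  [34,1,-128,0,0,0,-1],
])

```text
time: 9.4
position: [0.4698, -0.1722, 0.2295]
tool_rot: [0.976, 0.176, 0.13, -0.018]
ft_force: [0.4, 0.4, 0.1]
grip_width: 0.024
```

Call:
carry_out([
  [4,0,-16,0,0,0,-1],
  [9,0,-32,0,0,0,-1],
  [13,0,-47,0,0,0,-1],
  [17,0,-62,0,0,0,-1],
  [18,1,-68,0,0,0,-1],
  [18,1,-68,0,0,0,-1],
])

```text
time: 10.15
position: [0.4694, -0.1727, 0.3005]
tool_rot: [0.976, 0.176, 0.131, -0.017]
ft_force: [-0.1, -0.5, -1.0]
grip_width: 0.0235
```

Run:
```python
from plan import *
o=robot.get_obs();print(o["q"].round(3),o["position"],o["grip_width"])
c=robot.camera("side"); cv2.imwrite("pics/e_s.png",cv2.resize(c["pixels"][100:300,200:400,::-1],None,fx=3,fy=3,interpolation=cv2.INTER_CUBIC))
```

```text
[-0.719  0.186  1.782  0.261  1.05   0.378] [ 0.46943293 -0.17268321  0.30049083] 0.02353905897483053
```

View pics/e_s.png

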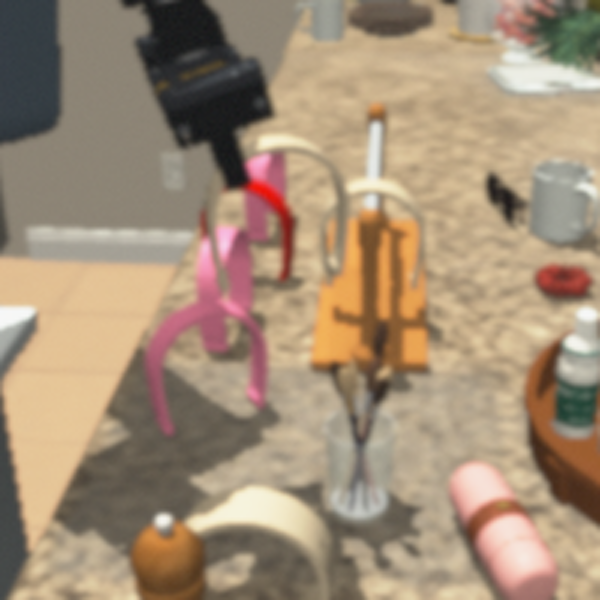

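```bash
cat > ov3.py <<'E'
from ov import *
import sys
# M: mid pose x,y,z,yaw ; pitch about band y
def ov(c,win,wd,P,pitch=0,f=7,col=(255,0,0)):
    x0,y0,w,h=win; out=cv2.resize(c["pixels"][y0:y0+h,x0:x0+w,::-1],None,fx=f,fy=f,interpolation=cv2.INTER_CUBIC)
    for p in arch(wd):
        for s in(-1,1):
            q=np.c_[p[:,0],np.full(len(p),s*wd/2),p[:,1]]
            uv=(proj(c,(R.from_euler('z',P[3])*R.from_euler('y',pitch)).apply(q)+P[:3])-[x0,y0]+.5)*f
            cv2.polylines(out,[uv.round().astype(np.int32)],False,col,1,cv2.LINE_AA)
    return out
E
python3 - <<'E'
from ov3 import *
s=robot.camera("side");t=robot.camera("top")
a=ov(s,(255,130,80,80),.024,(.496,-.163,.269,.35)); b=ov(t,(330,130,90,100),.024,(.496,-.163,.269,.35),f=6)
cv2.imwrite("pics/e2.png",a);cv2.imwrite("pics/e3.png",b)
E
```

```text
(no output)
```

View pics/e2.png

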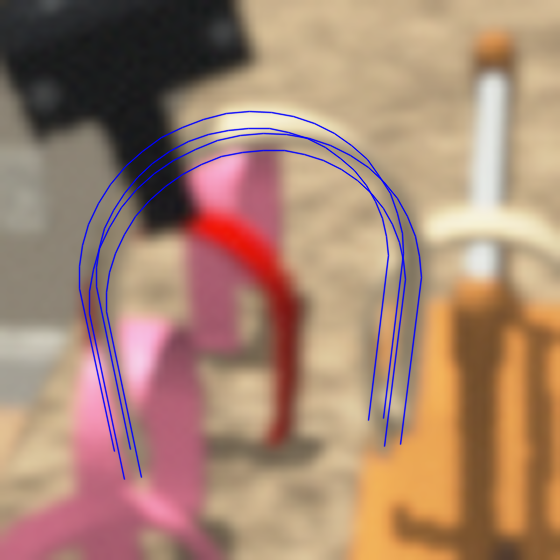

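View pics/e3.png

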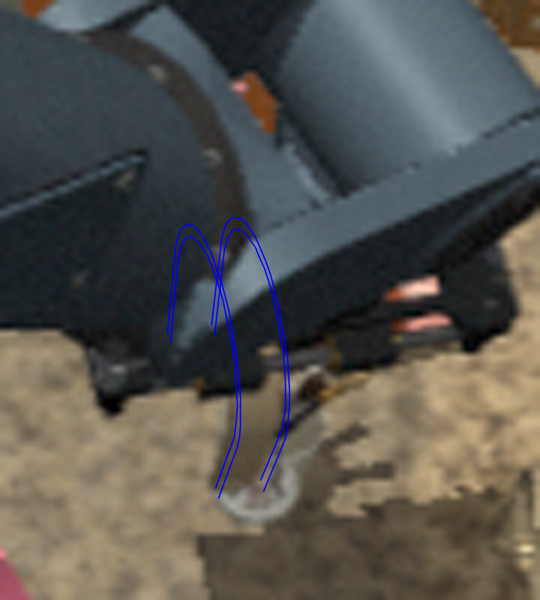

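Run:
```python
from plan import *
p,r=tool(on_rail(.02,.17),-1,15); print(p)
plan(p,flip(r),26)
```

```text
[0.53082035 0.24764626 0.31164741]
t 10.3 pos [ 0.469 -0.172  0.299] delta [ 200.9 -372.2   37.7] [-4.2 -0.2 17.8]
[8, -14, 1, 0, 0, 1]
[15, -29, 3, 0, 0, 1]
[23, -43, 4, 0, 0, 2]
[31, -57, 6, -1, 0, 3]
[39, -72, 7, -1, 0, 3]
[46, -86, 9, -1, 0, 4]
[54, -100, 10, -1, 0, 5]
[62, -115, 12, -1, 0, 5]
[70, -129, 13, -1, 0, 6]
[77, -143, 14, -2, 0, 7]
[85, -157, 16, -2, 0, 8]
[93, -172, 17, -2, 0, 8]
[100, -186, 19, -2, 0, 9]
[108, -200, 20, -2, 0, 10]
[116, -215, 22, -2, 0, 10]
[124, -229, 23, -3, 0, 11]
[131, -243, 25, -3, 0, 12]
[139, -258, 26, -3, 0, 12]
[147, -272, 28, -3, 0, 13]
[155, -286, 29, -3, 0, 14]
[162, -301, 30, -3, 0, 14]
[170, -315, 32, -4, 0, 15]
[178, -329, 33, -4, 0, 16]
[185, -344, 35, -4, 0, 16]
[193, -358, 36, -4, 0, 17]
[201, -372, 38, -4, 0, 18]
```

Call:
carry_out([
  [4,-7,0,0,0,0,-1],
  [11,-20,2,0,0,1,-1],
  [20,-37,4,0,0,2,-1],
  [31,-57,6,0,0,3,-1],
  [43,-80,8,-1,0,4,-1],
  [56,-104,10,-1,0,5,-1],
  [69,-128,13,-1,0,6,-1],
  [82,-152,15,-2,0,7,-1],
])

```text
time: 11.3
position: [0.4939, 0.0004, 0.3042]
tool_rot: [0.985, 0.113, 0.131, -0.01]
ft_force: [0.3, -0.4, -0.5]
grip_width: 0.0237
```

Run:
```python
from plan import *
p,r=tool(on_rail(.02,.17),-1,15)
print(robot.get_obs()["q"].round(2))
plan(p,flip(r),12)
```

```text
[-0.3   0.14  1.83  0.15  0.94  0.96]
t 11.3 pos [0.494 0.    0.304] delta [  91.  -232.5   14.3] [-2.3 -0.2 10.7]
[8, -19, 1, 0, 0, 1]
[15, -39, 2, 0, 0, 2]
[23, -58, 4, -1, 0, 3]
[30, -78, 5, -1, 0, 4]
[38, -97, 6, -1, 0, 4]
[45, -116, 7, -1, 0, 5]
[53, -136, 8, -1, 0, 6]
[61, -155, 10, -2, 0, 7]
[68, -174, 11, -2, 0, 8]
[76, -194, 12, -2, 0, 9]
[83, -213, 13, -2, 0, 10]
[91, -233, 14, -2, 0, 11]
```

Call:
carry_out([
  [9,-23,1,0,0,1,-1],
  [18,-46,3,-1,0,2,-1],
  [27,-69,4,-1,0,3,-1],
  [36,-92,5,-1,0,4,-1],
  [45,-115,7,-1,0,5,-1],
  [54,-138,8,-1,0,6,-1],
  [62,-158,10,-2,0,7,-1],
  [69,-176,11,-2,0,8,-1],
])

```text
time: 12.3
position: [0.5213, 0.1891, 0.309]
tool_rot: [0.99, 0.042, 0.131, -0.002]
ft_force: [-0.5, -0.1, 0.6]
grip_width: 0.0234
```

Run:
```python
from plan import *
p,r=tool(on_rail(.02,.17),-1,15)
print(robot.get_obs()["q"].round(2))
plan(p,flip(r),5)
```

```text
[ 0.16  0.24  1.69 -0.03  0.96  1.66]
t 12.3 pos [0.521 0.189 0.309] delta [ 14.7 -57.6   0.8] [-0.3 -0.1  2.7]
[3, -12, 0, 0, 0, 1]
[6, -23, 0, 0, 0, 1]
[9, -35, 0, 0, 0, 2]
[12, -46, 1, 0, 0, 2]
[15, -58, 1, 0, 0, 3]
```

Call:
carry_out([
  [4,-17,0,0,0,1,-1],
  [8,-32,0,0,0,1,-1],
  [11,-44,0,0,0,2,-1],
  [13,-53,1,0,0,2,-1],
  [15,-58,1,0,0,3,-1],
  [15,-58,1,0,0,3,-1],
])

```text
time: 13.05
position: [0.5312, 0.2483, 0.3114]
tool_rot: [0.991, 0.016, 0.131, -0.005]
ft_force: [0.6, -0.6, -0.7]
grip_width: 0.0235
```

Run:
```python
from ov3 import *
from plan import *
p,r=tool(on_rail(.02,.17),-1,15)
plan(p,flip(r),1)
s=robot.camera("side");t=robot.camera("top")
M=on_rail(.02,.17)
cv2.imwrite("pics/f1.png",ov(s,(280,80,90,110),.024,M,f=5));cv2.imwrite("pics/f2.png",ov(t,(180,110,130,110),.024,M,f=5))
```

```text
t 13.05 pos [0.531 0.248 0.311] delta [-0.3  0.6 -0.3] [-0.3 -0.1 -0.3]
[0, 1, 0, 0, 0, 0]
```

View pics/f1.png

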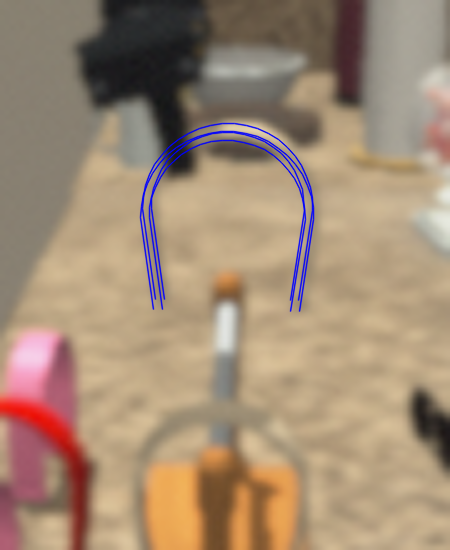

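View pics/f2.png

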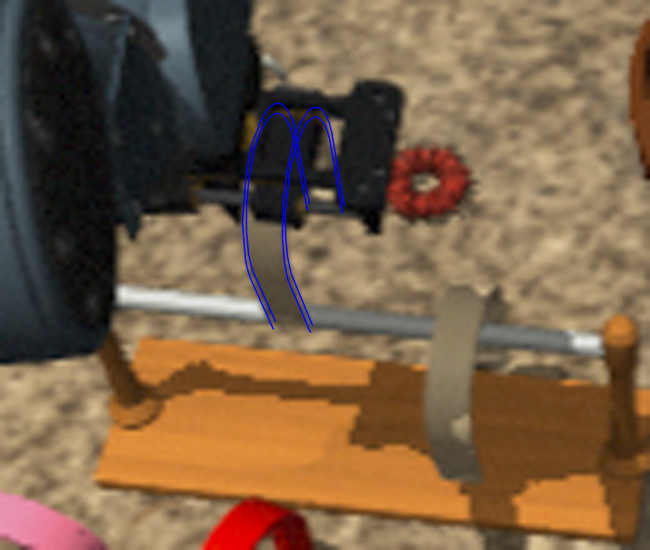

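Run:
```python
from h import *
crop("side",295,90,60,80,8,"pics/f3.png")
```

```text
(no output)
```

View pics/f3.png

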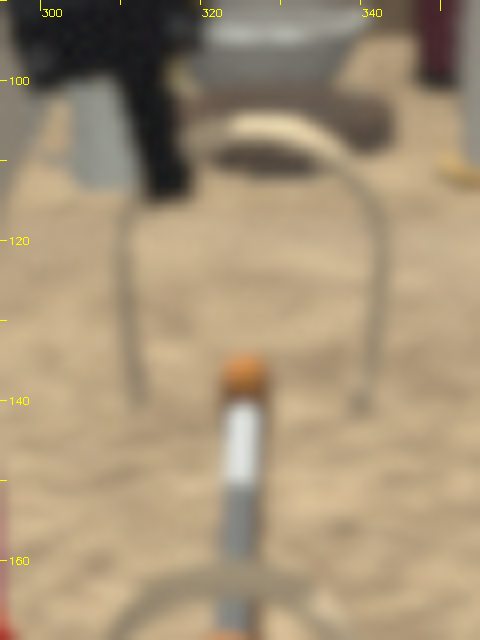

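Side view: the band hangs level, with tips at (312,140) and (339,141), centred over the rail at x=325. I'll lower it.

Run:
```python
from plan import *
p,r=tool(on_rail(.02,.004),-1,15)
print(robot.get_obs()["q"].round(2))
plan(p,flip(r),10)
```

```text
[ 0.28  0.29  1.61 -0.07  0.99  1.85]
t 13.2 pos [0.531 0.248 0.311] delta [-43.3   1.1 160.1] [-0.3 -0.1 -0.3]
[-4, 0, 16, 0, 0, 0]
[-9, 0, 32, 0, 0, 0]
[-13, 0, 48, 0, 0, 0]
[-17, 0, 64, 0, 0, 0]
[-22, 1, 80, 0, 0, 0]
[-26, 1, 96, 0, 0, 0]
[-30, 1, 112, 0, 0, 0]
[-35, 1, 128, 0, 0, 0]
[-39, 1, 144, 0, 0, 0]
[-43, 1, 160, 0, 0, 0]
```

Call:
carry_out([
  [-4,0,15,0,0,0,-1],
  [-9,0,33,0,0,0,-1],
  [-14,0,53,0,0,0,-1],
  [-19,0,72,0,0,0,-1],
  [-24,1,90,0,0,0,-1],
  [-28,1,106,0,0,0,-1],
  [-33,1,121,0,0,0,-1],
  [-36,1,134,0,0,0,-1],
])

```text
time: 14.2
position: [0.5311, 0.2472, 0.1721]
tool_rot: [0.991, 0.015, 0.131, -0.005]
ft_force: [0.1, 1.0, -0.9]
grip_width: 0.0238
```

Run:
```python
from plan import *
p,r=tool(on_rail(.02,.003),-1,15)
plan(p,flip(r),4)
crop("side",290,120,70,80,7,"pics/g3.png")
```

```text
t 14.2 pos [0.531 0.247 0.172] delta [-7.4 -0.3 26.5] [-0.3 -0.1 -0.3]
[-2, 0, 7, 0, 0, 0]
[-4, 0, 13, 0, 0, 0]
[-6, 0, 20, 0, 0, 0]
[-7, 0, 26, 0, 0, 0]
```

View pics/g3.png

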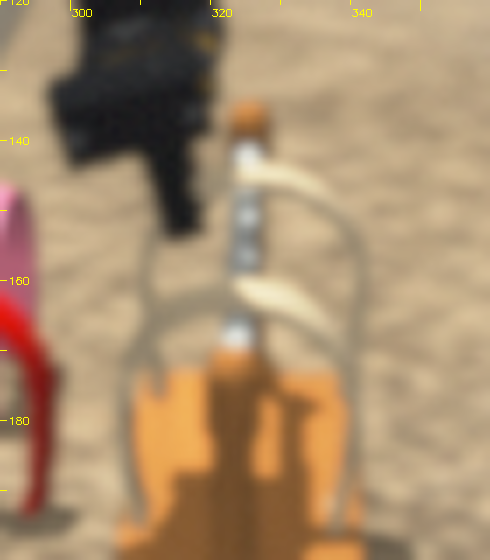

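Call:
carry_out([
  [-2,0,7,0,0,0,-1],
  [-4,0,13,0,0,0,-1],
  [-5,0,19,0,0,0,-1],
  [-7,0,24,0,0,0,-1],
  [-7,0,26,0,0,0,-1],
  [-7,0,26,0,0,0,-1],
])

```text
time: 15.0
position: [0.5296, 0.247, 0.1437]
tool_rot: [0.992, 0.015, 0.129, -0.004]
ft_force: [-2.7, -0.9, 2.2]
grip_width: 0.0234
```

Run:
```python
from h import *
o=robot.get_obs();print(o["position"],o["ft_force"])
crop("side",290,120,70,80,7,"pics/g4.png")
```

```text
[0.52964365 0.2469916  0.14366203] [-2.66233133 -0.94805924  2.23273286]
```

View pics/g4.png

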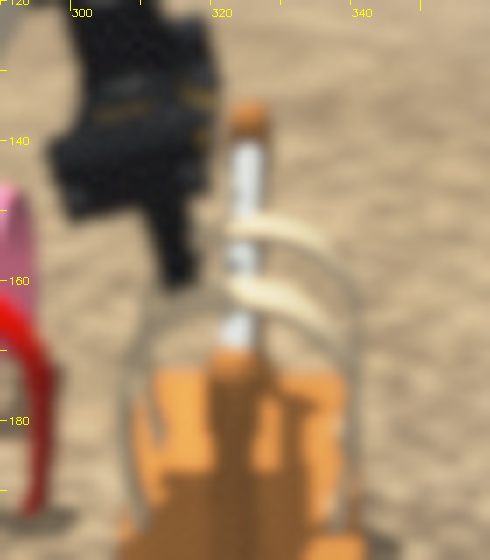

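A small upward contact force (2 N) shows the crown is on the rail, so I'll open gently.

Call:
carry_out([
  [0,0,0,0,0,0,-0.4],
  [0,0,0,0,0,0,-0.3],
  [0,0,0,0,0,0,-0.2],
  [0,0,0,0,0,0,0.0],
  [0,0,0,0,0,0,0.15],
  [0,0,0,0,0,0,0.15],
  [0,0,0,0,0,0,0.15],
])

```text
time: 15.92
position: [0.5298, 0.247, 0.1437]
tool_rot: [0.991, 0.015, 0.129, -0.005]
ft_force: [0.7, -0.5, 0.2]
grip_width: 0.0498
```

Run:
```python
from plan import *
o=robot.get_obs();print(o["position"],o["ft_force"],o["grip_width"])
crop("side",290,120,70,80,7,"pics/g5.png")
p,r=tool(on_rail(.02,.003),-1,15,.12)
plan(p,R.from_quat(o["tool_rot"]),6)
```

```text
[0.52975548 0.24703984 0.14371442] [ 0.73852058 -0.48861941  0.21186952] 0.049750501164813964
t 15.975 pos [0.53  0.247 0.144] delta [  32.1   -1.2 -116.6] [0. 0. 0.]
[5, 0, -19, 0, 0, 0]
[11, 0, -39, 0, 0, 0]
[16, -1, -58, 0, 0, 0]
[21, -1, -78, 0, 0, 0]
[27, -1, -97, 0, 0, 0]
[32, -1, -117, 0, 0, 0]
```

View pics/g5.png

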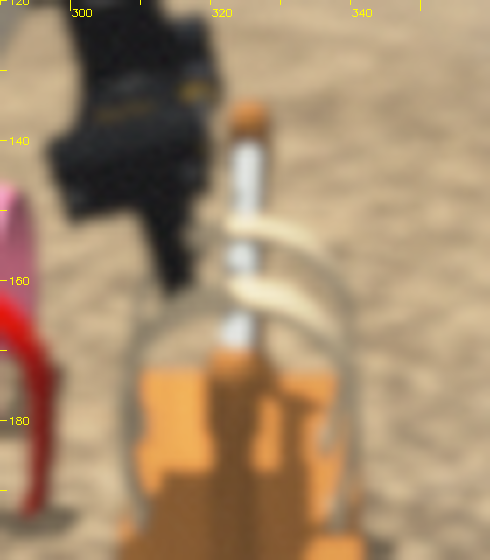

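Call:
carry_out([
  [0,0,-20,0,0,0,0.15],
  [0,0,-50,0,0,0,0.15],
  [0,0,-90,0,0,0,0.15],
  [0,0,-140,0,0,0,0.3],
  [0,0,-180,0,0,0,0.4],
  [0,0,-190,0,0,0,0.4],
])

```text
time: 16.73
position: [0.4818, 0.2451, 0.3305]
tool_rot: [0.991, 0.016, 0.132, -0.005]
ft_force: [-0.6, 0.4, -0.4]
grip_width: 0.0602
```

Run:
```python
from plan import *
o=robot.get_obs();print(o["position"],o["q"].round(2),o["grip_width"])
crop("side",290,130,70,70,8,"pics/h1.png");crop("top",180,150,150,90,5,"pics/h2.png")
p,r=tool(BR,1,-20,.15)
plan(p,flip(r),16)
```

```text
[0.48182079 0.2450523  0.33047726] [ 0.3   0.2   1.68 -0.07  1.01  1.87] 0.06021550341220166
t 16.825 pos [0.481 0.245 0.328] delta [  8.8 613.   85.8] [ -0.4 -35.   -2.2]
[1, 38, 5, 0, -2, 0]
[1, 77, 11, 0, -4, 0]
[2, 115, 16, 0, -7, 0]
[2, 153, 21, 0, -9, -1]
[3, 192, 27, 0, -11, -1]
[3, 230, 32, 0, -13, -1]
[4, 268, 38, 0, -15, -1]
[4, 307, 43, 0, -17, -1]
[5, 345, 48, 0, -20, -1]
[6, 383, 54, 0, -22, -1]
[6, 421, 59, 0, -24, -2]
[7, 460, 64, 0, -26, -2]
[7, 498, 70, 0, -28, -2]
[8, 536, 75, 0, -31, -2]
[8, 575, 80, 0, -33, -2]
[9, 613, 86, 0, -35, -2]
```

View pics/h1.png

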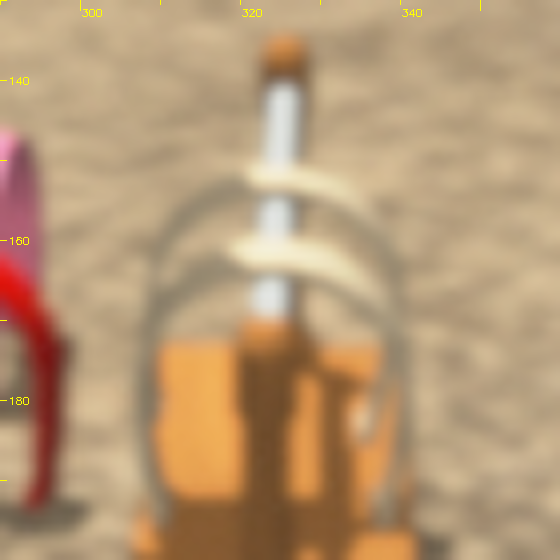

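View pics/h2.png

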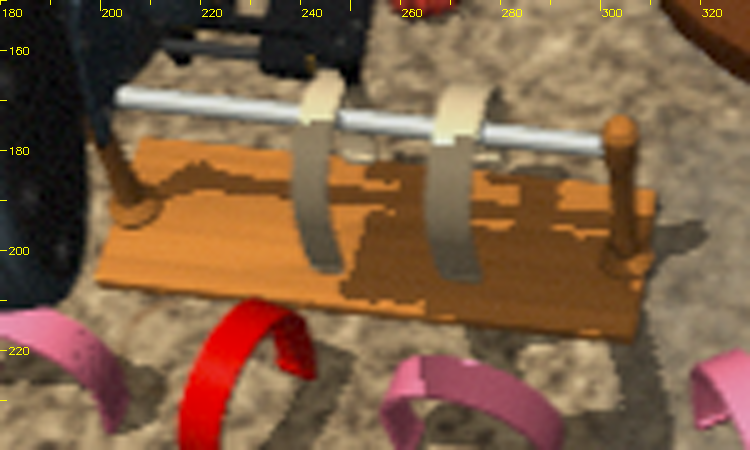

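Slim hangs squarely at top (243,175), clear of the hung band at (271,180). On to the broad band.

Call:
carry_out([
  [1,30,4,0,-2,0,0.6],
  [1,75,10,0,-5,0,0.6],
  [2,125,17,0,-8,0,0.6],
  [3,175,24,0,-11,-1,0.6],
  [3,225,31,0,-14,-1,0.6],
  [4,275,38,0,-17,-1,0.6],
  [4,320,44,0,-20,-1,0.6],
  [5,360,50,0,-23,-1,0.6],
])

```text
time: 17.82
position: [0.5095, -0.116, 0.2764]
tool_rot: [0.997, 0.024, -0.073, -0.002]
ft_force: [0.2, 0.3, 0.1]
grip_width: 0.0693
```

Run:
```python
from plan import *
o=robot.get_obs();print(o["position"],o["q"].round(2),o["grip_width"])
p,r=tool(BR,1,-20,.12)
plan(p,flip(r),7)
```

```text
[ 0.50947127 -0.11601027  0.27639114] [-0.4   0.39  1.52 -0.06  1.36  1.13] 0.06933826964508011
t 17.825 pos [ 0.509 -0.116  0.276] delta [ 18.7 251.7  58.5] [ -0.7 -11.6  -1.1]
[3, 36, 8, 0, -2, 0]
[5, 72, 17, 0, -3, 0]
[8, 108, 25, 0, -5, 0]
[11, 144, 33, 0, -7, -1]
[13, 180, 42, 0, -8, -1]
[16, 216, 50, -1, -10, -1]
[19, 252, 59, -1, -12, -1]
```

Call:
carry_out([
  [3,40,8,0,-2,0,0.6],
  [6,82,17,0,-4,0,0.6],
  [9,124,25,0,-6,0,0.6],
  [12,164,33,0,-7,-1,0.6],
  [14,200,42,0,-9,-1,0.6],
  [17,230,50,-1,-11,-1,0.6],
  [19,252,59,-1,-12,-1,0.6],
  [19,252,59,-1,-12,-1,0.6],
])

```text
time: 18.82
position: [0.5303, -0.3673, 0.2093]
tool_rot: [0.983, 0.033, -0.179, 0.007]
ft_force: [-0.9, 0.4, 0.1]
grip_width: 0.0692
```

Run:
```python
from plan import *
o=robot.get_obs();print(o["position"],o["q"].round(2),o["grip_width"])
p,r=tool(BR,1,-20,.0)
plan(p,flip(r),7)
crop("top",380,170,110,100,6,"pics/i1.png");crop("side",230,210,120,120,5,"pics/i2.png")
```

```text
[ 0.53029499 -0.36733456  0.20934601] [-0.67  0.71  1.16 -0.24  1.54  0.88] 0.06920726036052821
t 18.825 pos [ 0.53  -0.367  0.209] delta [ 41.7  -0.9 107.4] [ 0.   0.6 -0.2]
[6, 0, 15, 0, 0, 0]
[12, 0, 31, 0, 0, 0]
[18, 0, 46, 0, 0, 0]
[24, 0, 61, 0, 0, 0]
[30, -1, 77, 0, 0, 0]
[36, -1, 92, 0, 1, 0]
[42, -1, 107, 0, 1, 0]
```

View pics/i1.png

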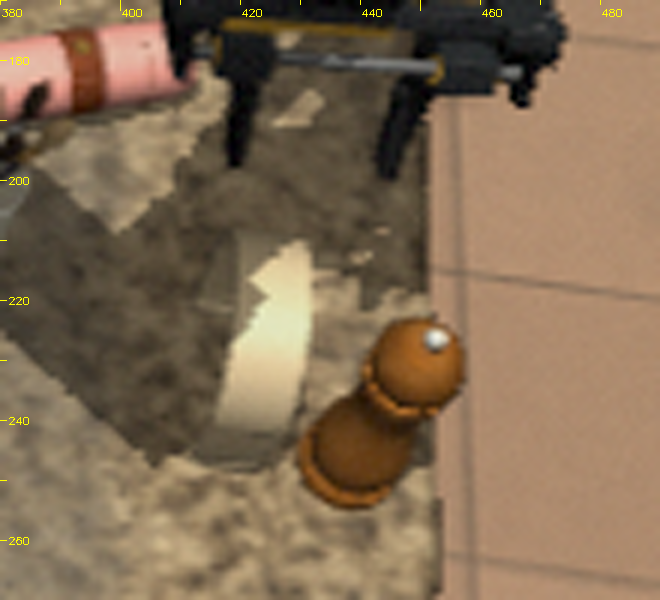

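View pics/i2.png

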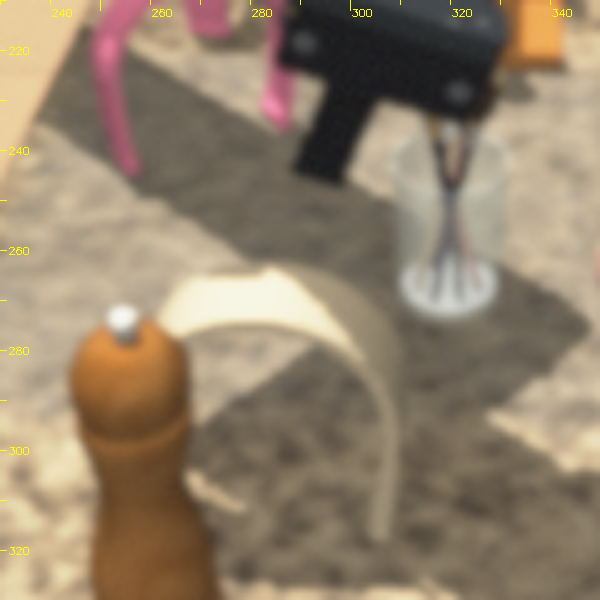

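Call:
carry_out([
  [6,0,15,0,0,0,0.6],
  [12,0,31,0,0,0,0.6],
  [18,0,46,0,0,0,0.6],
  [24,0,61,0,0,0,0.6],
  [30,-1,77,0,0,0,0.6],
  [36,-1,92,0,1,0,0.6],
  [42,-1,107,0,1,0,0.6],
  [42,-1,107,0,1,0,0.6],
])

```text
time: 19.92
position: [0.5318, -0.3643, 0.0949]
tool_rot: [0.985, 0.034, -0.171, 0.006]
ft_force: [-0.4, -0.2, -0.2]
grip_width: 0.0699
```

Run:
```python
from plan import *
o=robot.get_obs();print(o["position"],o["q"].round(2),o["ft_force"])
p,r=tool(BR,1,-20,.0)
plan(p,flip(r),1)
crop("top",380,170,110,100,6,"pics/j1.png");crop("side",230,210,120,120,5,"pics/j2.png")
```

```text
[ 0.53181023 -0.36434935  0.09489618] [-0.67  0.83  1.25 -0.23  1.33  0.92] [-0.44800948 -0.15606974 -0.17203506]
t 19.925 pos [ 0.532 -0.364  0.095] delta [-0.2  2.2  0.9] [-0.  -0.3 -0.1]
[0, 2, 1, 0, 0, 0]
```

View pics/j1.png

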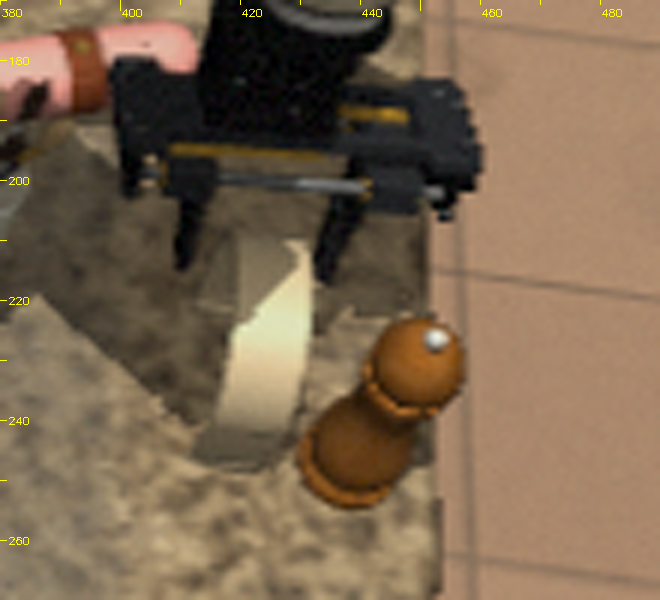

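View pics/j2.png

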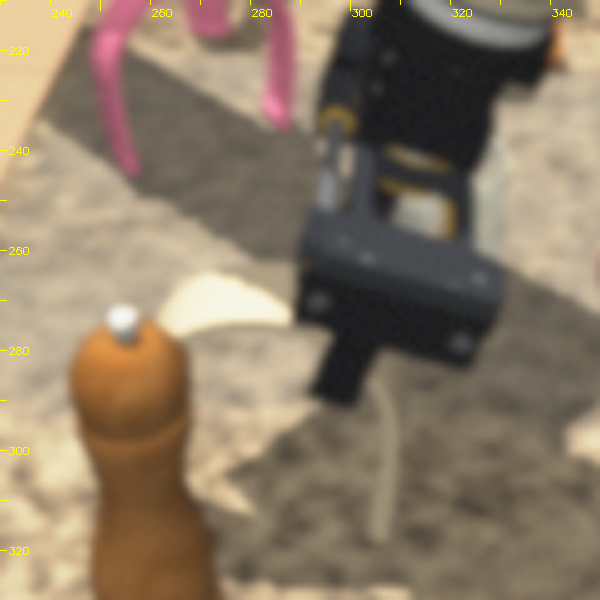

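Call:
carry_out([
  [0,3,1,0,0,0,0.6],
  [0,6,1,0,0,0,0.6],
  [0,6,1,0,0,0,0.6],
])

```text
time: 20.4
position: [0.5332, -0.3718, 0.0962]
tool_rot: [0.985, 0.033, -0.169, 0.008]
ft_force: [0.9, 0.0, -0.6]
grip_width: 0.0696
```

Run:
```python
from plan import *
o=robot.get_obs();print(o["position"],o["ft_force"])
crop("top",390,180,70,70,8,"pics/k1.png")
```

```text
[ 0.53317414 -0.37177073  0.09619837] [ 8.90700396e-01  6.51001605e-05 -5.61198582e-01]
```

View pics/k1.png

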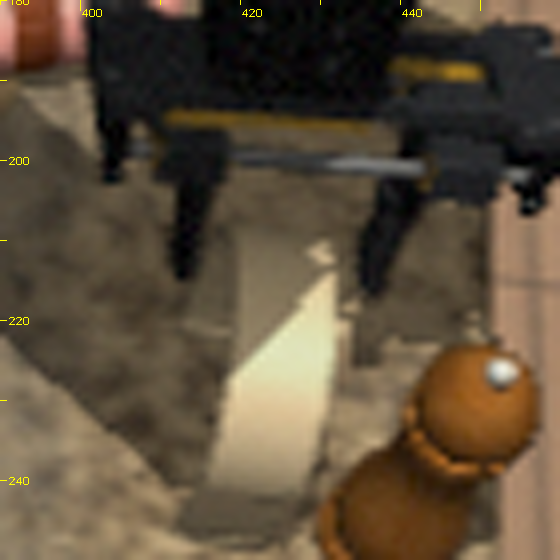

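Centred now: finger inner faces at about 414 and 434, strip 419.5–431. Closing.

Call:
carry_out([
  [0,0,0,0,0,0,0.4],
  [0,0,0,0,0,0,0.2],
  [0,0,0,0,0,0,0.05],
  [0,0,0,0,0,0,-0.05],
  [0,0,0,0,0,0,-0.4],
  [0,0,0,0,0,0,-1],
  [0,0,0,0,0,0,-1],
], force=25)

```text
time: 21.32
position: [0.5331, -0.3716, 0.0961]
tool_rot: [0.985, 0.033, -0.169, 0.008]
ft_force: [-0.7, -0.9, 0.4]
grip_width: 0.0397
```

Run:
```python
from plan import *
o=robot.get_obs();print(o["position"],o["grip_width"],o["ft_force"])
plan(o["position"]+[0,0,.215],R.from_quat(o["tool_rot"]),14)
crop("side",230,210,120,120,5,"pics/k2.png")
```

```text
[ 0.53305562 -0.37160649  0.09612368] 0.03965541947237493 [-0.66121681 -0.85087685  0.35889404]
t 21.325 pos [ 0.533 -0.372  0.096] delta [ -71.7    0.8 -202.7] [0. 0. 0.]
[-5, 0, -14, 0, 0, 0]
[-10, 0, -29, 0, 0, 0]
[-15, 0, -43, 0, 0, 0]
[-20, 0, -58, 0, 0, 0]
[-26, 0, -72, 0, 0, 0]
[-31, 0, -87, 0, 0, 0]
[-36, 0, -101, 0, 0, 0]
[-41, 0, -116, 0, 0, 0]
[-46, 0, -130, 0, 0, 0]
[-51, 1, -145, 0, 0, 0]
[-56, 1, -159, 0, 0, 0]
[-61, 1, -174, 0, 0, 0]
[-67, 1, -188, 0, 0, 0]
[-72, 1, -203, 0, 0, 0]
```

View pics/k2.png

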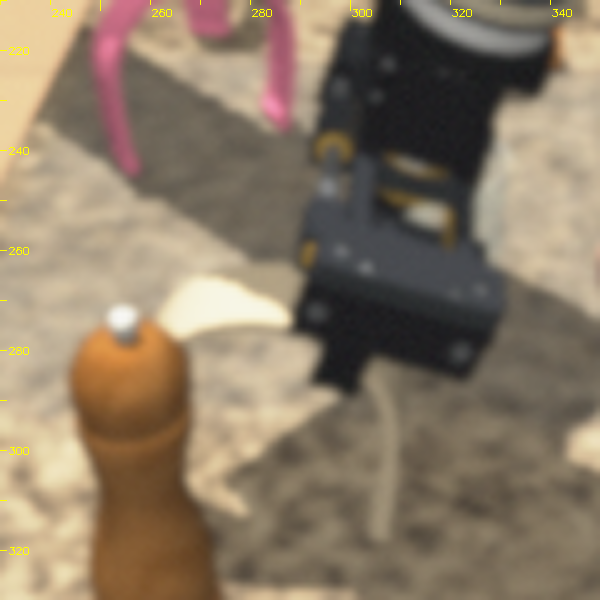

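Gripped at 39.7 mm, so this is the broad band. Lifting.

Call:
carry_out([
  [-2,0,-7,0,0,0,-1],
  [-7,0,-20,0,0,0,-1],
  [-13,0,-37,0,0,0,-1],
  [-20,0,-56,0,0,0,-1],
  [-27,0,-75,0,0,0,-1],
  [-34,0,-95,0,0,0,-1],
  [-41,0,-115,0,0,0,-1],
  [-48,0,-135,0,0,0,-1],
])

```text
time: 22.38
position: [0.5328, -0.3711, 0.2414]
tool_rot: [0.985, 0.033, -0.169, 0.008]
ft_force: [-0.2, 0.8, -0.3]
grip_width: 0.0399
```

Call:
carry_out([
  [-6,0,-16,0,0,0,-1],
  [-12,0,-34,0,0,0,-1],
  [-18,0,-50,0,0,0,-1],
  [-22,0,-62,0,0,0,-1],
  [-24,0,-68,0,0,0,-1],
  [-24,0,-68,0,0,0,-1],
])

```text
time: 23.12
position: [0.5329, -0.3708, 0.3137]
tool_rot: [0.985, 0.033, -0.169, 0.008]
ft_force: [-0.2, 0.0, 0.0]
grip_width: 0.0396
```

Run:
```python
from ov3 import *
from plan import *
o=robot.get_obs();print(o["position"],o["grip_width"],o["q"].round(2))
dz=o["position"][2]-.0961
M=(BR[0],BR[1],.063+dz,BR[3])
s=robot.camera("side");t=robot.camera("top")
cv2.imwrite("pics/l1.png",ov(s,(230,110,110,110),.04,M,f=5));crop("side",230,110,110,110,5,"pics/l2.png")
p,r=tool(on_rail(.105,.17),1,-20); print(p); plan(p,flip(r),1)
```

```text
[ 0.53286996 -0.37080653  0.31369544] 0.0396034104916035 [-0.67  0.62  1.04 -0.23  1.72  0.82]
[0.5843258  0.33461707 0.31214584]
t 23.275 pos [ 0.533 -0.371  0.313] delta [  93.7 -700.   -34.8] [ 0.8 -0.5  1.7]
[94, -700, -35, 1, 0, 2]
```

View pics/l1.png

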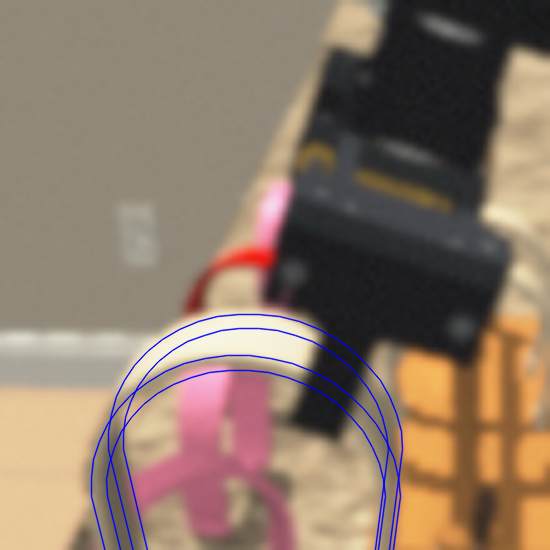

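View pics/l2.png

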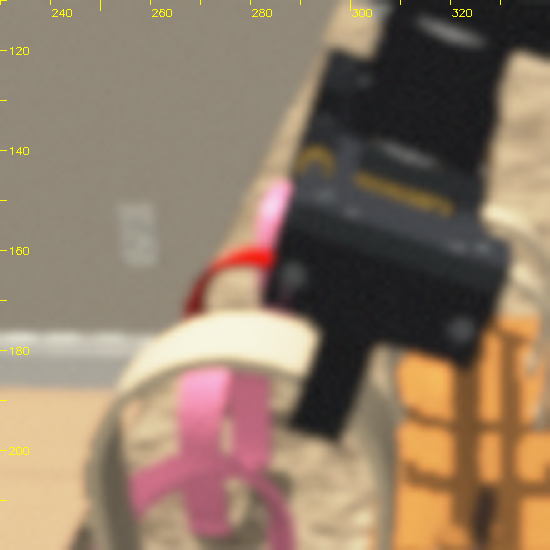

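Call:
carry_out([
  [1,-8,0,0,0,0,-1],
  [3,-22,-1,0,0,0,-1],
  [5,-40,-2,0,0,0,-1],
  [8,-60,-3,0,0,0,-1],
  [11,-82,-4,0,0,0,-1],
  [14,-105,-5,0,0,0,-1],
  [17,-128,-6,0,0,0,-1],
  [20,-151,-7,0,0,0,-1],
])

```text
time: 24.28
position: [0.5434, -0.2167, 0.3122]
tool_rot: [0.985, 0.034, -0.169, 0.007]
ft_force: [-0.5, 0.1, -0.7]
grip_width: 0.04
```

Call:
carry_out([
  [3,-23,-1,0,0,0,-1],
  [6,-46,-2,0,0,0,-1],
  [9,-69,-3,0,0,0,-1],
  [12,-92,-4,0,0,0,-1],
  [15,-115,-5,0,0,0,-1],
  [18,-138,-7,0,0,1,-1],
  [21,-161,-8,0,0,1,-1],
  [24,-184,-9,0,0,1,-1],
])

```text
time: 25.28
position: [0.5565, -0.0299, 0.3121]
tool_rot: [0.985, 0.025, -0.169, 0.009]
ft_force: [-0.1, -0.3, -0.9]
grip_width: 0.04
```

Run:
```python
from plan import *
print(robot.get_obs()["q"].round(2),robot.get_obs()["grip_width"])
p,r=tool(on_rail(.105,.17),1,-20); print(p); plan(p,flip(r),16)
```

```text
[-0.2   0.51  1.26 -0.09  1.7   1.32] 0.04002609523650233
[0.5843258  0.33461707 0.31214584]
t 25.275 pos [ 0.556 -0.03   0.312] delta [  43.2 -362.5  -18.7] [ 0.8 -0.5  0.7]
[3, -23, -1, 0, 0, 0]
[5, -45, -2, 0, 0, 0]
[8, -68, -4, 0, 0, 0]
[11, -91, -5, 0, 0, 0]
[13, -113, -6, 0, 0, 0]
[16, -136, -7, 0, 0, 0]
[19, -159, -8, 0, 0, 0]
[22, -181, -9, 0, 0, 0]
[24, -204, -11, 0, 0, 0]
[27, -227, -12, 0, 0, 0]
[30, -249, -13, 1, 0, 1]
[32, -272, -14, 1, 0, 1]
[35, -295, -15, 1, 0, 1]
[38, -317, -16, 1, 0, 1]
[40, -340, -18, 1, 0, 1]
[43, -363, -19, 1, -1, 1]
```

Call:
carry_out([
  [3,-23,-1,0,0,0,-1],
  [6,-48,-2,0,0,0,-1],
  [9,-73,-4,0,0,0,-1],
  [12,-98,-5,0,0,0,-1],
  [15,-123,-6,0,0,0,-1],
  [18,-148,-8,0,0,0,-1],
  [21,-173,-9,0,0,0,-1],
  [24,-198,-10,0,0,0,-1],
])

```text
time: 26.28
position: [0.572, 0.1709, 0.3117]
tool_rot: [0.985, 0.025, -0.169, 0.009]
ft_force: [0.4, -0.8, -0.6]
grip_width: 0.0397
```

Call:
carry_out([
  [3,-25,-1,0,0,0,-1],
  [6,-50,-2,0,0,0,-1],
  [9,-75,-4,0,0,0,-1],
  [12,-98,-5,0,0,0,-1],
  [15,-118,-6,0,0,0,-1],
  [17,-135,-7,0,0,0,-1],
  [19,-148,-8,0,0,0,-1],
  [20,-156,-8,0,0,1,-1],
])

```text
time: 27.28
position: [0.5854, 0.3284, 0.3111]
tool_rot: [0.985, 0.016, -0.169, 0.01]
ft_force: [0.0, -0.5, -0.6]
grip_width: 0.0396
```

Run:
```python
from plan import *
print(robot.get_obs()["q"].round(2),robot.get_obs()["grip_width"])
p,r=tool(on_rail(.105,.17),1,-20); print(p); plan(p,flip(r),2)
```

```text
[0.31 0.68 0.93 0.08 1.86 1.86] 0.039642660331326754
[0.5843258  0.33461707 0.31214584]
t 27.275 pos [0.585 0.328 0.311] delta [-1.2 -6.3 -0.8] [ 0.8 -0.5 -0.3]
[-1, -3, 0, 0, 0, 0]
[-1, -6, -1, 1, -1, 0]
```

Call:
carry_out([
  [-1,-3,0,1,0,0,-1],
  [-1,-6,-1,1,0,0,-1],
  [-1,-6,-1,1,0,0,-1],
])

```text
time: 27.65
position: [0.5847, 0.334, 0.3126]
tool_rot: [0.986, 0.014, -0.169, 0.002]
ft_force: [0.1, 0.2, -0.4]
grip_width: 0.0395
```

Run:
```python
from ov3 import *
from plan import *
M=on_rail(.105,.17)
s=robot.camera("side");t=robot.camera("top")
cv2.imwrite("pics/m1.png",ov(t,(170,110,150,110),.04,M,f=5));crop("side",290,80,80,80,7,"pics/m2.png")
print(proj(s,[M[:3],on_rail(.105)[:3]]).round(1))
```

```text
[[325.3 116.9]
 [325.  160. ]]
```

View pics/m1.png

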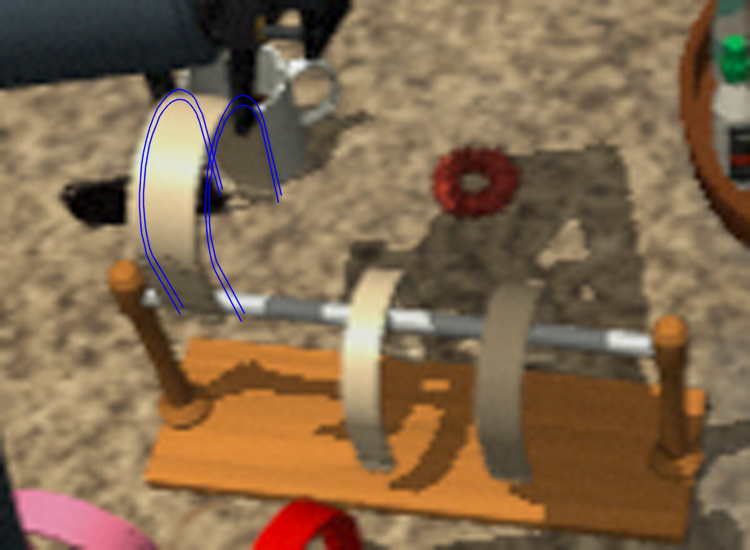

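View pics/m2.png

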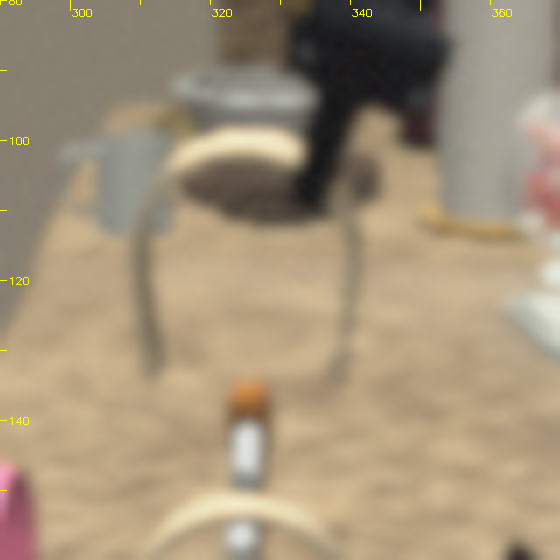

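Side view: the broad band is level and centred over the rail (tips (311.5,133) and (338,134), rail x=325). From the top it sits about 8 mm left and is turned a few degrees, so I'll trim that while lowering.

Run:
```python
from plan import *
o=robot.get_obs()
p,r=tool(on_rail(.098,.004),1,-20); plan(p,R.from_quat(o["tool_rot"]),10)
```

```text
t 27.8 pos [0.585 0.334 0.312] delta [ 55.2   6.6 156.9] [0. 0. 0.]
[6, 1, 16, 0, 0, 0]
[11, 1, 31, 0, 0, 0]
[17, 2, 47, 0, 0, 0]
[22, 3, 63, 0, 0, 0]
[28, 3, 78, 0, 0, 0]
[33, 4, 94, 0, 0, 0]
[39, 5, 110, 0, 0, 0]
[44, 5, 125, 0, 0, 0]
[50, 6, 141, 0, 0, 0]
[55, 7, 157, 0, 0, 0]
```

Call:
carry_out([
  [5,1,14,0,0,-1,-1],
  [11,2,31,0,0,-2,-1],
  [18,3,50,0,0,-3,-1],
  [24,4,69,0,0,-3,-1],
  [31,5,87,0,0,-3,-1],
  [37,6,104,0,0,-3,-1],
  [42,7,119,0,0,-3,-1],
  [46,7,130,0,0,-3,-1],
])

```text
time: 28.8
position: [0.5847, 0.3271, 0.1733]
tool_rot: [0.985, 0.04, -0.169, -0.002]
ft_force: [0.4, 0.8, -0.2]
grip_width: 0.0395
```

Run:
```python
from plan import *
o=robot.get_obs(); print(o["ft_force"])
p,r=tool(on_rail(.098,.003),1,-20); plan(p,R.from_quat(o["tool_rot"]),4)
crop("top",170,130,150,90,5,"pics/n1.png");crop("side",290,110,70,80,7,"pics/n2.png")
```

```text
[ 0.40455129  0.81963726 -0.20307375]
t 28.8 pos [0.585 0.327 0.173] delta [ 9.3 -0.1 26.6] [0. 0. 0.]
[2, 0, 7, 0, 0, 0]
[5, 0, 13, 0, 0, 0]
[7, 0, 20, 0, 0, 0]
[9, 0, 27, 0, 0, 0]
```

View pics/n1.png

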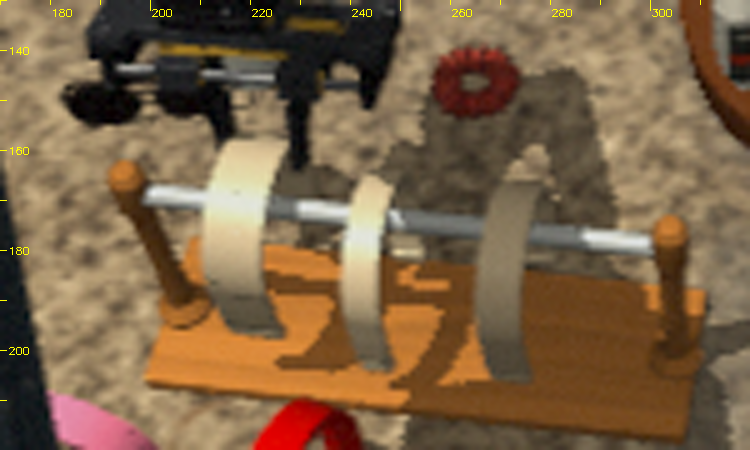

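View pics/n2.png

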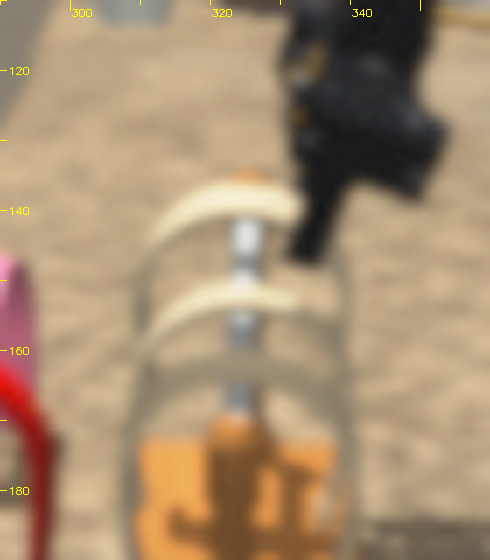

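The band is parallel to its neighbours and straddles the rail with about 27 mm still to go. I'll finish lowering and release.

Call:
carry_out([
  [2,0,7,0,0,0,-1],
  [5,0,13,0,0,0,-1],
  [7,0,19,0,0,0,-1],
  [8,0,24,0,0,0,-1],
  [9,0,26,0,0,0,-1],
  [9,0,26,0,0,0,-1],
])

```text
time: 29.65
position: [0.5838, 0.3274, 0.1453]
tool_rot: [0.985, 0.04, -0.17, -0.002]
ft_force: [0.2, -0.7, 0.7]
grip_width: 0.0396
```

Call:
carry_out([
  [0,0,0,0,0,0,-0.05],
  [0,0,0,0,0,0,0.0],
  [0,0,0,0,0,0,0.1],
  [0,0,0,0,0,0,0.2],
  [0,0,0,0,0,0,0.3],
  [0,0,0,0,0,0,0.3],
  [0,0,0,0,0,0,0.3],
])

```text
time: 30.52
position: [0.5838, 0.3274, 0.1453]
tool_rot: [0.985, 0.04, -0.171, -0.002]
ft_force: [-0.2, 0.1, 0.5]
grip_width: 0.0563
```

Run:
```python
from plan import *
o=robot.get_obs(); print(o["ft_force"],o["position"])
crop("top",170,130,150,90,5,"pics/o1.png");crop("side",290,110,70,80,7,"pics/o2.png")
```

```text
[-0.2177104   0.09953335  0.54238684] [0.58379632 0.32740258 0.1452579 ]
```

View pics/o1.png

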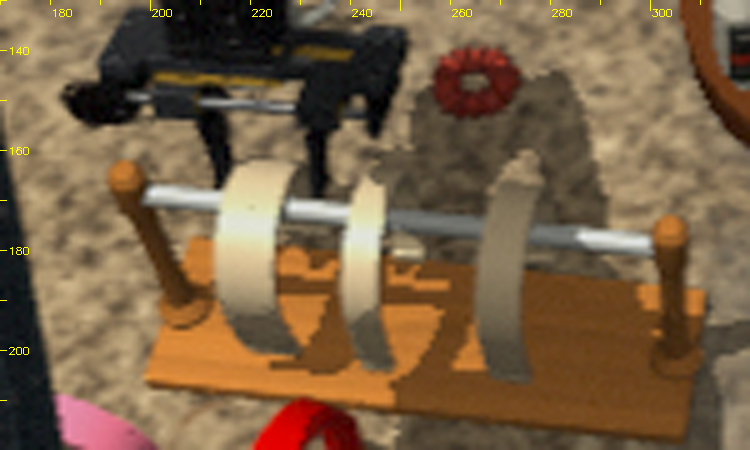

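View pics/o2.png

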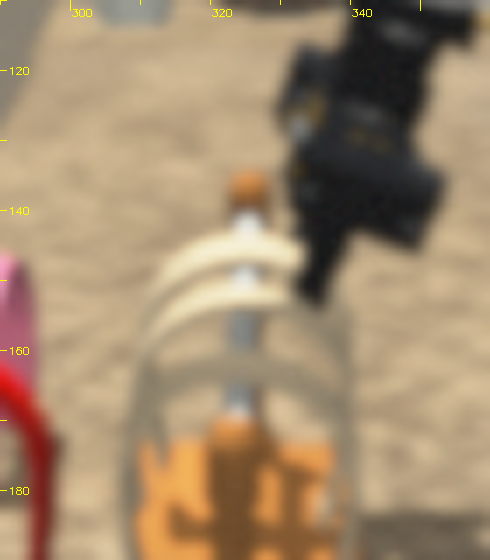

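All rest on the rail. I'll withdraw along the tool axis.

Call:
carry_out([
  [0,0,-12,0,0,0,0.3],
  [0,0,-30,0,0,0,0.3],
  [0,0,-55,0,0,0,0.3],
  [0,0,-90,0,0,0,0.3],
  [0,0,-125,0,0,0,0.3],
  [0,0,-160,0,0,0,0.3],
  [0,0,-170,0,0,0,0.3],
  [0,0,-170,0,0,0,0.3],
])

```text
time: 31.62
position: [0.6411, 0.329, 0.3057]
tool_rot: [0.985, 0.04, -0.17, -0.002]
ft_force: [-0.1, -0.3, -0.0]
grip_width: 0.0566
```

Run:
```python
from ov3 import *
from plan import *
o=robot.get_obs(); print(o["time"],o["position"])
t=robot.camera("top");s=robot.camera("side")
crop("top",170,130,150,90,5,"pics/q1.png");crop("side",290,110,70,80,7,"pics/q2.png")
crop("top",320,150,160,110,5,"pics/q3.png")
for n,u,v in(("broad",222.5,172),("slim",242.5,173.5),("hung",269.3,177.2)):
    q=onz(t,u,v,.170); print(n,R.from_euler('z',-ST[2]).apply(q-[ST[0],ST[1],0]).round(3))
```

```text
31.625 [0.64105403 0.32895117 0.30568124]
broad [-0.011  0.09   0.17 ]
slim [-0.009  0.022  0.17 ]
hung [-0.013 -0.07   0.17 ]
```

View pics/q1.png

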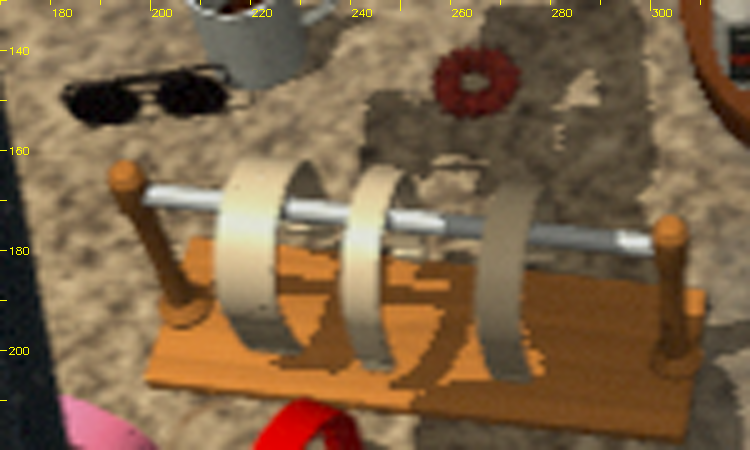

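View pics/q2.png

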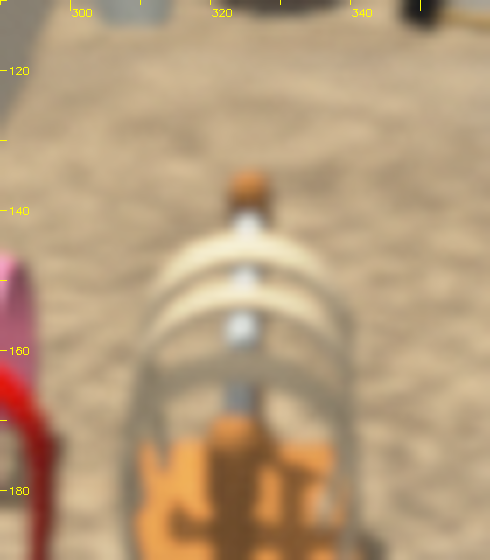

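View pics/q3.png

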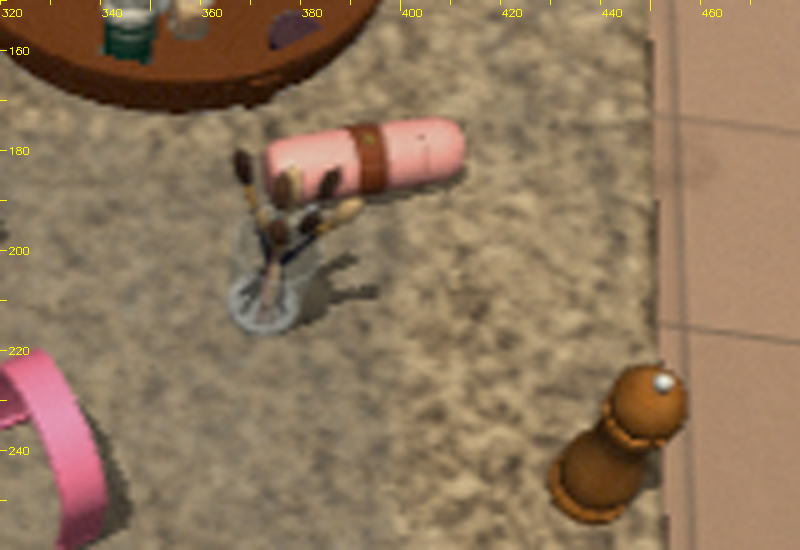

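All three bands hang level with clear gaps: broad at top (217), slim at (242), hung at (269). The mill, cup and case are where they started. Handing in.

Run:
```python
from rig import robot
print(robot.hand_in())
```

```text
the job is handed in; nothing more can be done
None
```

I hung both headbands over the rail and handed the job in at about 32 s on the robot's clock; the limit was 70 s. No verdict was reported.

**Last picture check:** Measured along the rail from its middle, broad is at about +90 mm, slim at +22 mm and the band that was already there at about −70 mm. The gaps between them are clearly visible. In the side view all three hang level and centred on the rail. The pepper mill, brush cup and glasses case look unmoved, as do the pink and red look-alikes.

**What did not go to plan or disagreed:**
- On the first approach to the slim band, joint 6 ran up to its lower range limit. It read −2.854 against −2.85, so the judge could count this as passing the range. I backed off and used the half-turned grasp instead.
- My crown-point estimates put all three bands 9–13 mm off the rail axis. The already-hung band showed the same offset before I started, so I put this down to where I picked the pixels.
- The overlay fits of the standing bands agreed between the two cameras only to about 5 mm. I corrected for this by eye at each grasp and before setting the broad band down.

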